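# Load the sampler station: jars to colour-matched cups, cartridge clicked into its clip

## Robot

A 6-joint arm with a two-finger parallel gripper is mounted at the origin on the work surface. World frame = base frame: x ahead of the robot, y to its left, z up, the work surface at z = 0. Lengths are in mm, angles in rad, forces in N, time in s.
With the tool pointing down it reaches from about 250 to 800 mm from the base axis. Payload 8.5 kg.
Tool frame: the origin (TCP) lies at the very end of the fingers, on their centre line; the grasp point (between the pads) lies 19 mm behind it; x points along the fingers, y is the direction in which the jaws open and shut, and the axes are right-handed (so a half turn about x gives the same grasp; the last joint's range is limited). The gripper opens to 85 mm and grips with 20 to 120 N. Pads are 22 mm wide; open, the fingers measure 114 mm over their backs; the gripper's body (76 mm by 85 mm) begins 54 mm behind the grasp point. The pads swing forward as they close: fully open they stand 13 mm farther back than shut.
Start: joints at [1.184, 0.238, -0.013, 1.319, 0, 1.571], TCP at [198.026, 486.173, 231.276] pointing down, gripper open.
Joint ranges: [-2.66, 2.66], [-1.03, 1.9], [-1.14, 1.46], [-1.82, 2.27], [-1.45, 1.34], [-3.14, 3.14]. Speed limits (rad/s): [2.22, 2.22, 2.79, 3.14, 3.14, 3.14].

## Interface

Orientations are given as a unit quaternion [w, x, y, z].
In Python, from rig import read_state, read_camera, camera_params, job gives the robot as it stands. The module is installed in compiled form; this text tells all that it offers.
- The arm moves only by the tool arm_command, never from a script. Its argument "motion" is a list of rows, each an object of numbers: "x", "y", "z": the shift along the tool's x, y, z in units of 30 mm (1.0 is 30 mm); "wx", "wy", "wz": the turn, a rotation vector about the tool's x, y, z in units of 8 degrees (1.0 is 8 degrees); "fingers": the gripper's target within -1 to 1 (shut at 1, half-way at 0, fully open at -1). A call has 1 to 8 rows; each row shifts and turns the commanded pose from where the row before left it, along the tool's axes as they then stand; what a row does not reach is not made up. A row lasts 1/10 s, in which the tool goes at most 50 mm and 8.59 degrees, less where a joint would pass 70% of its speed; a pose out of reach is approached as far as the arm can. A call is refused whole if a number of a shift passes 1 or a number of a turn 1, either way. A call with a gripper value outside its range is refused whole. The fingers move at their own pace and stop on an object; "grip_force" is the grip in N (left out, the last holds). Time passes only in rows, so rows that do not move let the fingers close. It gives the time, the measured TCP pose, the force and the opening at its end, in the units of the state.
- read_state(): the state, without advancing time (a new reading comes with each control period).
- read_camera(name): name is "side" or "top"; returns (picture, depth): 400x640x3 uint8, blue, green, red; 400x640 float32, mm along the optical axis (not along the pixel's ray), 0 where there is no reading.
- camera_params(name): a dict with "intrinsics" (3x3 intrinsics, pixels), "origin" and "rotation" of the camera in the world. Camera axes: x right, y down, z forward; pixel columns grow to the right and rows downward; lengths in mm; the calibration is good to about 2 mm. A picture is of the moment at which its call begins. camera_params takes no time and is no camera call.
- job.close_job(): hands the job in, once; it reports no verdict.
The state is a dict: "t": time; "q": joint angles; "joint_velocities": joint speeds; "joint_torque": joint torques, N m; "tool_pos": TCP position; "tool_rot": TCP orientation; "contact_force": force on the tool from outside, world axes, zero at the start; "moment": the same for the moment, N m; "opening": finger opening in mm.
Only numpy, scipy, OpenCV 4.12 (cv2) and the standard library are available. Lean on these libraries where they do the work, as an engineer would, in place of code of your own. Each camera call takes 0.05 s, during which the arm holds its last target.

## Task

Get the sampler station ready for its next run: stand each capped sample jar upright in the cup of its cap's colour, and put the white and green filter cartridge, foot down, into the grey clip socket, pressing it straight down until it clicks fully home. Do not shift the amber jar or the timer.

Things in the scene. Friction and masses are not known exactly. Their poses are not given: they have to be found in the camera images.
- jar_red_mid (a point): Centre (half-way up, 45 mm above its underside) of the closed glass sample jar with the red cap: upright cylinder 44 mm in diameter, 90 mm tall, about 0.13 kg, loose, standing on the bench; z axis up along the jar. The smooth side at its centre can be gripped from any direction.
- jar_yellow_mid (a point): Centre (half-way up, 45 mm above its underside) of the closed glass sample jar with the yellow cap: upright cylinder 44 mm in diameter, 90 mm tall, about 0.13 kg, loose, standing on the bench; z axis up along the jar. The smooth side at its centre can be gripped from any direction.
- jar_blue_mid (a point): Centre (half-way up, 45 mm above its underside) of the closed glass sample jar with the blue cap: upright cylinder 44 mm in diameter, 90 mm tall, about 0.13 kg, loose, standing on the bench; z axis up along the jar. The smooth side at its centre can be gripped from any direction.
- cup_red: Shallow round red plastic cup fixed to the bench, open at the top: outer diameter 72 mm, inner diameter 62 mm, 14 mm tall, inner floor 4 mm above the bench. Origin at the centre of its underside, on the bench; z up. A jar standing in it has its centre 49 mm above the bench.
- cup_yellow: Shallow round yellow plastic cup fixed to the bench, open at the top: outer diameter 72 mm, inner diameter 62 mm, 14 mm tall, inner floor 4 mm above the bench. Origin at the centre of its underside, on the bench; z up. A jar standing in it has its centre 49 mm above the bench.
- cup_blue: Shallow round blue plastic cup fixed to the bench, open at the top: outer diameter 72 mm, inner diameter 62 mm, 14 mm tall, inner floor 4 mm above the bench. Origin at the centre of its underside, on the bench; z up. A jar standing in it has its centre 49 mm above the bench.
- cartridge_mid (a point): Centre (half-way up, 50 mm above its underside) of the round filter cartridge: white cylinder with a green band and green top and a steel foot, 32 mm in diameter, 100 mm tall, about 0.15 kg, loose, standing upright on its foot; z axis up. A groove (27 mm in diameter at its bottom) runs round it from 8 to 18 mm above its underside.
- clip: Grey clip socket fixed to the bench, 72 x 72 x 32 mm tall; origin at the centre of its underside, z up. Bore open upward, 37 mm across, floor 4 mm above the bench, 9 mm wide funnel mouth. Two sprung steel balls in the bore, 17 mm above the bench, stop a cartridge dropped in about 13 mm short; 5 to 12 N straight down clicks them into its groove. Seated, its centre is 54 mm above the bench.
- reagent: Bystander: wide amber glass jar with a black cap, 68 mm in diameter, 82 mm tall, loose. Origin at the centre of its underside.
- timer: Bystander: flat white bench timer with a black display, 60 x 75 x 24 mm, loose. Origin at the centre of its underside.
Not all that is in view belongs to the job. What is shaped like the part that bears cartridge_mid but purple is not meant.

How it is judged:
By the outcome, as a careful person would: the job done as asked, in the order asked, and still so for the second after the job is handed in, with the robot touching nothing.
It also fails if it takes over 122 s, if anything falls off the work surface, if the arm or the gripper's body presses on something with over 40 N, if the wrist force passes 120 N, or if a joint passes its speed limit or range.

## Working session

There is one attempt and no reset: what is moved stays moved. The work goes in short steps, Python scripts to look and compute and a tool call to move; the robot and the scene stay as the last step left them, time stands still between calls to the robot, and variables do not carry over. Pictures are saved under pics/ and viewed, and the job is handed in when it is done.

Besides the shell and the picture viewer there is one more tool, called after "Emit:" by a JSON object that holds its "fn" and its "kwargs", one argument or row to a line. arm_command: Moves the arm, as the interface text tells. Its arguments: {"type":"object","properties":{"motion":{"type":"array","items":{"type":"object","properties":{"x":{"type":"number"},"y":{"type":"number"},"z":{"type":"number"},"wx":{"type":"number"},"wy":{"type":"number"},"wz":{"type":"number"},"fingers":{"type":"number"}}}},"grip_force":{"type":"number"}},"required":["motion"]}

```bash
mkdir -p pics; python3 - <<'E'
from rig import read_state, read_camera, camera_params
import cv2,numpy as np
s=read_state();print({k:np.round(v,3).tolist() for k,v in s.items()})
for n in("side","top"):
    im,d=read_camera(n);np.savez(f"pics/{n}0.npz",im=im,d=d);cv2.imwrite(f"pics/{n}0.png",im)
    p=camera_params(n);print(n,{k:np.round(v,4).tolist() for k,v in p.items()})
E
```

```text
{'t': 0.0, 'q': [1.184, 0.239, -0.014, 1.319, 0.0, 1.571], 'joint_velocities': [-0.0, 0.0, -0.001, -0.0, -0.001, 0.0], 'joint_torque': [-0.001, -53.878, 34.644, 0.018, -0.0, -0.0], 'tool_pos': [197.876, 485.839, 230.69], 'tool_rot': [0.694, 0.135, 0.694, -0.136], 'contact_force': [-0.492, 0.567, -0.652], 'moment': [-0.049, 0.043, 0.007], 'opening': 84.978}
side {'intrinsics': [[438.5474, 0.0, 315.9472], [0.0, 438.5474, 206.7477], [0.0, 0.0, 1.0]], 'origin': [417.328, -765.0126, 879.359], 'rotation': [-0.3388, 0.9289, -0.1423, 0.0465]}
top {'intrinsics': [[480.8765, 0.0, 324.674], [0.0, 480.8765, 195.6352], [0.0, 0.0, 1.0]], 'origin': [423.0146, -100.5721, 1396.1691], 'rotation': [0.0531, -0.6974, 0.7134, -0.0422]}
```

View pics/side0.png

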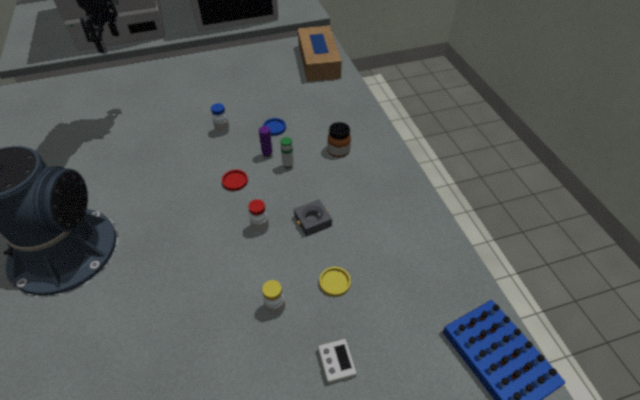

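View pics/top0.png

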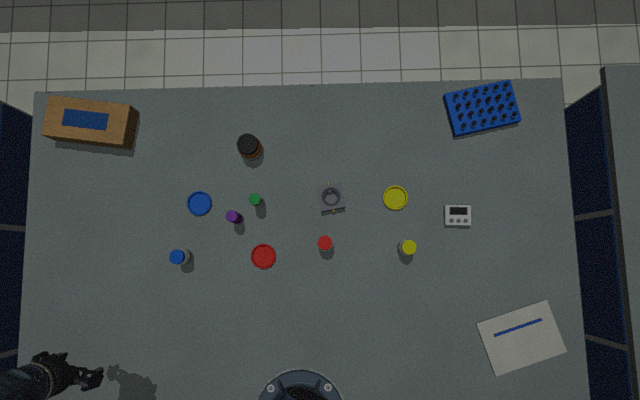

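The side view shows jars at red (257,207), yellow (272,288) and blue (218,110). The cups are at red (235,180), yellow (335,281) and blue (275,127), and the clip is at (313,217). Two things are cartridge-shaped: purple at side (265,138) / top (233,216), and white with green at side (287,150) / top (255,200). The white and green one fits the description. I'll measure them and confirm it in a crop.

```bash
cat > h.py <<'E'
import numpy as np,cv2
from scipy.spatial.transform import Rotation as R
from rig import camera_params,read_camera,read_state
def cam(n):
    p=camera_params(n);q=p["rotation"]
    q=np.array(q); Rm=q if q.shape==(3,3) else R.from_quat([q[1],q[2],q[3],q[0]]).as_matrix()
    return p["intrinsics"],np.array(p["origin"]),Rm
def ray(n,uv,z):
    K,o,Rm=cam(n);d=Rm@np.linalg.inv(K)@np.array([uv[0],uv[1],1.]);return o+d*(z-o[2])/d[2]
def proj(n,P):
    K,o,Rm=cam(n);c=K@(Rm.T@(np.array(P,float)-o));return c[:2]/c[2]
def cloud(n,d):
    K,o,Rm=cam(n);v,u=np.indices(d.shape);X=np.stack([(u-K[0,2])/K[0,0]*d,(v-K[1,2])/K[1,1]*d,d],-1);return X@Rm.T+o
HUE={'red':[(0,6),(174,180)],'yellow':[(24,34)],'blue':[(105,122)],'green':[(50,85)],'purple':[(128,160)]}
def blobs(im,c,amin=20,smin=120):
    h=cv2.cvtColor(im,cv2.COLOR_BGR2HSV);m=np.zeros(im.shape[:2],np.uint8)
    for a,b in HUE[c]: m|=cv2.inRange(h,(a,smin,50),(b,255,255))
    n,l,s,ce=cv2.connectedComponentsWithStats(m)
    out=[]
    for i in range(1,n):
        if s[i,4]>=amin:
            cs,_=cv2.findContours((l==i).astype(np.uint8),cv2.RETR_EXTERNAL,cv2.CHAIN_APPROX_NONE)
            k=max(cs,key=len); e=cv2.fitEllipse(cv2.convexHull(k)) if len(k)>=8 and len(cv2.convexHull(k))>=5 else None
            out.append((s[i,4],ce[i],e,l==i))
    return out
E
python3 - <<'E'
from h import *
for n in("side","top"):
    z=np.load(f"pics/{n}0.npz");im,d=z["im"],z["d"];P=cloud(n,d)
    for c in HUE:
        for a,ce,e,m in blobs(im,c):
            q=P[m&(d>0)]
            print(n,c,a,ce.round(1),e and (np.round(e[0],1),np.round(e[1],1)),'med',np.median(q,0).round(0),'zmax',np.percentile(q[:,2],95).round(0))
t=np.load("pics/top0.npz")["im"];s=np.load("pics/side0.npz")["im"]
a=cv2.resize(t[170:280,150:430],None,fx=2.8,fy=2.8,interpolation=3);b=cv2.resize(s[90:240,200:350],None,fx=4,fy=4,interpolation=3)
cv2.imwrite("pics/ct.png",a);cv2.imwrite("pics/cs.png",b)
E
```

```text
side red 420 [234.2 179.6] (array([234.2, 179.5]), array([20.4, 25.7])) med [440. 100.   4.] zmax 14.0
side red 198 [256.4 206.7] (array([256.4, 206.6]), array([15.2, 16. ])) med [472. -86.  88.] zmax 91.0
side yellow 703 [334.3 281.1] (array([334.4, 281.1]), array([28.4, 31. ])) med [ 601. -286.    4.] zmax 14.0
side yellow 280 [271.5 289.3] (array([271.6, 289.4]), array([18.5, 19. ])) med [ 455. -311.   89.] zmax 91.0
side blue 215 [318.5  43.5] (array([318.9,  43.5]), array([14.7, 22.3])) med [839. 594.  71.] zmax 74.0
side blue 118 [217.3 108.5] (array([217.2, 108.5]), array([11.2, 12.9])) med [443. 314.  89.] zmax 91.0
side blue 262 [275.3 125.6] (array([274. , 126.1]), array([16.6, 22.7])) med [603. 291.   5.] zmax 13.0
side blue 5663 [501.  355.5] (array([501.4, 353.3]), array([ 75.7, 137.9])) med [ 853. -556.   29.] zmax 48.0
side green 61 [285.6 141.1] (array([285.7, 141.1]), array([7.6, 9.6])) med [594. 106.  99.] zmax 101.0
side purple 77 [264.5 130.5] (array([264.3, 130.8]), array([ 9.5, 10.3])) med [551. 164.  98.] zmax 101.0
top red 165 [324.4 242.2] (array([324.4, 242.
[... 832 characters left out ...]
08. , 177.4]), array([ 1.8, 18.4])) med [ 665. -976. -115.] zmax -112.0
top blue 479 [198.6 202.7] (array([198.5, 202.7]), array([24.3, 24.8])) med [600. 288.   6.] zmax 16.0
top blue 174 [176.2 256.4] (array([176.2, 256.4]), array([14.3, 15.2])) med [445. 323.  90.] zmax 95.0
top blue 25 [618.6 279.4] (array([618.5, 279.1]), array([ 1.9, 21.2])) med [ 349. -976. -115.] zmax -111.0
top blue 110 [518.  326.9] (array([518.1, 326.8]), array([ 2.5, 57.8])) med [ 230. -608.   16.] zmax 20.0
top green 98 [254.1 198.6] (array([254.1, 198.6]), array([10.5, 11.2])) med [595. 110. 101.] zmax 105.0
top purple 106 [231.6 215.8] (array([231.7, 215.7]), array([10.8, 11.8])) med [550. 171. 100.] zmax 106.0
```

```bash
ls pics
```

```text
cs.png
ct.png
side0.npz
side0.png
top0.npz
top0.png
```

View pics/cs.png

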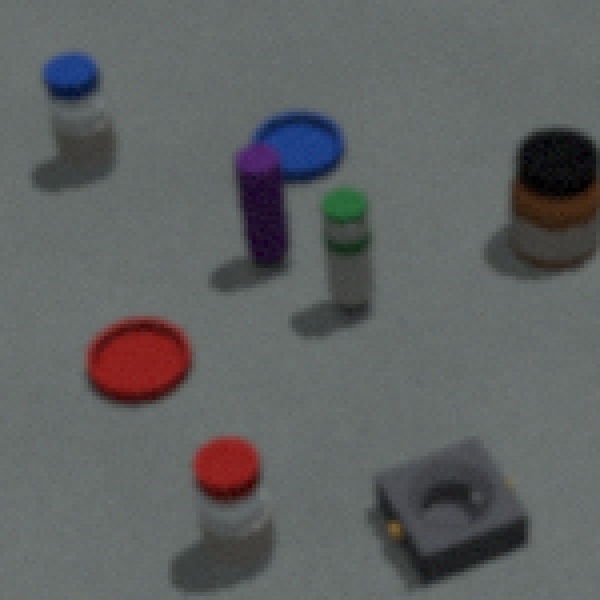

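View pics/ct.png

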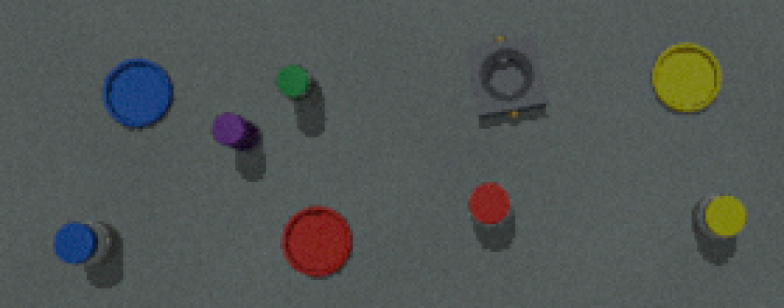

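```bash
python3 - <<'E'
from h import *
t=dict(red_cap=((324.4,242.2),88),yel_cap=((408.6,246.8),88),blu_cap=((176.2,256.4),88),cart=((254.1,198.6),98),purple=((231.7,215.7),98),cupR=((262.8,255.8),14),cupY=((394.8,197.3),14),cupB=((198.5,202.7),14))
s=dict(red_cap=(256.4,206.6),yel_cap=(271.6,289.4),blu_cap=(217.2,108.5),cart=(285.7,141.1),purple=(264.3,130.8),cupR=(234.2,179.5),cupY=(334.4,281.1),cupB=(274.5,126.1))
for k,(uv,z) in t.items():
    print(k,'top',ray('top',uv,z).round(1),'side',ray('side',s[k],z if 'cup' not in k else 10).round(1))
# clip: depth points with z 24..40
for n,(u0,u1,v0,v1) in dict(top=(310,352,178,220),side=(285,340,195,240)).items():
    zz=np.load(f"pics/{n}0.npz");P=cloud(n,zz["d"])[v0:v1,u0:u1].reshape(-1,3)
    m=(P[:,2]>26)&(P[:,2]<40);q=P[m];r=cv2.minAreaRect(q[:,:2].astype(np.float32));print(n,m.sum(),r,q.mean(0).round(1),q[:,2].max())
    # purple/amber/timer
E
```

```text
red_cap top [473.5 -78.8  88. ] side [472.3 -85.5  88. ]
yel_cap top [ 456.1 -305.7   88. ] side [ 455.1 -311.    88. ]
blu_cap top [444.  324.1  88. ] side [442.7 315.2  88. ]
cart top [595.8 110.3  98. ] side [594.5 105.6  98. ]
purple top [550.4 171.5  98. ] side [549.6 164.1  98. ]
cupR top [441.5  99.3  14. ] side [440.4  95.   10. ]
cupY top [ 601.1 -283.9   14. ] side [ 599.5 -288.5   10. ]
cupB top [598.8 286.1  14. ] side [599.2 280.7  10. ]
top 453 ((605.8991088867188, -98.02616882324219), (73.04820251464844, 71.89862060546875), 9.158018112182617) [605.7 -97.8  31.9] 39.85397909282756
side 506 ((603.63916015625, -100.07572937011719), (73.76104736328125, 77.22391510009766), 8.149351119995117) [ 603.6 -100.8   30.6] 36.06590509108594
```

The crop confirms the white cylinder with green top and band at side (286,150) / top (254,199). The purple one is the decoy. Cap and cup heights, the 72–73 mm clip width and the reach all check out. The two cameras disagree by a few mm in y, partly because the cap walls show in the side view. I'll calibrate that against the gripped red jar.

```bash
cat >> h.py <<'E'
def tool():
    s=read_state();q=s["tool_rot"];return np.array(s["tool_pos"]),R.from_quat([q[1],q[2],q[3],q[0]]).as_matrix(),s
def go(P,yaw=None):
    "units in tool axes to P from the measured pose; yaw: world angle wished for jaw axis (mod pi) -> turn about tool x"
    p,M,s=tool();print('pos',p.round(1),'jaw ang',np.degrees(np.arctan2(M[1,1],M[0,1])).round(2),'x axis',M[:,0].round(4),'q',np.round(s["q"],2),'open',round(s["opening"],1))
    print('shift units',(M.T@(np.array(P)-p)/30).round(3))
    if yaw is not None:
        a=np.degrees(np.arctan2(M[1,1],M[0,1]));d=(a-yaw+90)%180-90;print('wx units',round(d/8,3))
E
python3 - <<'E'
from h import *
p,M,s=tool();print(M.round(3))
go([473.5,-80,150],90)
E
```

```text
[[-0.     0.377  0.926]
 [-0.001  0.926 -0.377]
 [-1.    -0.001 -0.   ]]
pos [197.9 485.9 230.8] jaw ang 67.84 x axis [-5.0e-04 -1.2e-03 -1.0e+00] q [ 1.18  0.24 -0.01  1.32  0.    1.57] open 85.8
shift units [  2.71  -13.999  15.623]
wx units -2.77
```

Emit:
{"fn": "arm_command", "kwargs": {
  "motion": [
    {"wx": -0.92, "fingers": -1},
    {"wx": -0.92},
    {"wx": -0.93},
    {"y": -0.9, "z": 0.5},
    {"y": -0.9, "z": 0.5},
    {"y": -0.9, "z": 0.5},
    {"y": -0.9, "z": 0.5},
    {"y": -0.9, "z": 0.5}
  ],
  "grip_force": 50
}}

```text
invalid input
```

Emit:
{"fn": "arm_command", "kwargs": {
  "motion": [
    {"y": -1, "z": 0.5},
    {"y": -1, "z": 0.5},
    {"y": -1, "z": 0.5},
    {"y": -1, "z": 0.5},
    {"y": -1, "z": 0.5},
    {"y": -1, "z": 0.5},
    {"y": -1, "z": 0.5},
    {"y": -1, "z": 0.5}
  ]
}}

```text
invalid input
```

Emit:
{"fn": "arm_command", "kwargs": {
  "motion": [
    {"y": -1, "z": 0.5},
    {"y": -1, "z": 0.5},
    {"y": -1, "z": 0.5},
    {"y": -1, "z": 0.5},
    {"y": -1, "z": 0.5},
    {"y": -1, "z": 0.4},
    {},
    {}
  ]
}}

```text
invalid input
```

```bash
python3 -c "
from h import *
go([473,-81,150],90)"
```

```text
pos [197.9 485.9 230.8] jaw ang 67.84 x axis [-5.0e-04 -1.2e-03 -1.0e+00] q [ 1.18  0.24 -0.01  1.32  0.    1.57] open 85.8
shift units [  2.71  -14.036  15.621]
wx units -2.77
```

Emit:
{"fn": "arm_command", "kwargs": {
  "motion": [
    {"x": 0, "y": 0, "z": 0, "wx": -0.92, "wy": 0, "wz": 0, "fingers": -1},
    {"x": 0, "y": 0, "z": 0, "wx": -0.92, "wy": 0, "wz": 0, "fingers": -1},
    {"x": 0, "y": 0, "z": 0, "wx": -0.93, "wy": 0, "wz": 0, "fingers": -1}
  ],
  "grip_force": 50
}}

```text
t: 0.4
tool_pos: [197.9, 486.0, 230.9]
tool_rot: [0.707, -0.002, 0.707, 0.002]
contact_force: [0.5, 0.5, 1.0]
opening: 85.4
```

Rows need all seven keys.

Emit:
{"fn": "arm_command", "kwargs": {
  "motion": [
    {"x": 0, "y": -1, "z": 0.5, "wx": 0, "wy": 0, "wz": 0, "fingers": -1},
    {"x": 0, "y": -1, "z": 0.5, "wx": 0, "wy": 0, "wz": 0, "fingers": -1},
    {"x": 0, "y": -1, "z": 0.5, "wx": 0, "wy": 0, "wz": 0, "fingers": -1},
    {"x": 0, "y": -1, "z": 0.5, "wx": 0, "wy": 0, "wz": 0, "fingers": -1},
    {"x": 0, "y": -1, "z": 0.5, "wx": 0, "wy": 0, "wz": 0, "fingers": -1},
    {"x": 0, "y": -1, "z": 0.5, "wx": 0, "wy": 0, "wz": 0, "fingers": -1},
    {"x": 0, "y": -1, "z": 0.5, "wx": 0, "wy": 0, "wz": 0, "fingers": -1},
    {"x": 0, "y": -1, "z": 0.5, "wx": 0, "wy": 0, "wz": 0, "fingers": -1}
  ]
}}

```text
t: 1.2
tool_pos: [318.2, 244.8, 231.2]
tool_rot: [0.707, -0.0, 0.707, -0.0]
contact_force: [0.7, 0.9, 0.2]
opening: 85.3
```

Emit:
{"fn": "arm_command", "kwargs": {
  "motion": [
    {"x": 0, "y": -1, "z": 0.5, "wx": 0, "wy": 0, "wz": 0, "fingers": -1},
    {"x": 0, "y": -1, "z": 0.5, "wx": 0, "wy": 0, "wz": 0, "fingers": -1},
    {"x": 0, "y": -1, "z": 0.5, "wx": 0, "wy": 0, "wz": 0, "fingers": -1},
    {"x": 0, "y": -1, "z": 0.5, "wx": 0, "wy": 0, "wz": 0, "fingers": -1},
    {"x": 0, "y": -1, "z": 0.5, "wx": 0, "wy": 0, "wz": 0, "fingers": -1},
    {"x": 0, "y": -1, "z": 0.5, "wx": 0, "wy": 0, "wz": 0, "fingers": -1},
    {"x": 0, "y": -1, "z": 0.5, "wx": 0, "wy": 0, "wz": 0, "fingers": -1},
    {"x": 0, "y": -1, "z": 0.5, "wx": 0, "wy": 0, "wz": 0, "fingers": -1}
  ]
}}

```text
t: 2.0
tool_pos: [438.2, 4.8, 231.1]
tool_rot: [0.707, 0.0, 0.707, -0.0]
contact_force: [0.6, 1.2, -0.0]
opening: 85.4
```

Emit:
{"fn": "arm_command", "kwargs": {
  "motion": [
    {"x": 0, "y": -1, "z": 0.5, "wx": 0, "wy": 0, "wz": 0, "fingers": -1},
    {"x": 0, "y": -0.9, "z": 0.5, "wx": 0, "wy": 0, "wz": 0, "fingers": -1},
    {"x": 0, "y": -0.5, "z": 0.2, "wx": 0, "wy": 0, "wz": 0, "fingers": -1},
    {"x": 0, "y": 0, "z": 0, "wx": 0, "wy": 0, "wz": 0, "fingers": -1},
    {"x": 0, "y": 0, "z": 0, "wx": 0, "wy": 0, "wz": 0, "fingers": -1}
  ]
}}

```text
t: 2.5
tool_pos: [473.4, -65.5, 231.0]
tool_rot: [0.707, 0.0, 0.708, -0.0]
contact_force: [-0.5, -0.4, 0.0]
opening: 85.4
```

```bash
python3 -c "
from h import *
go([473,-81,150],90)"
```

```text
pos [473.4 -65.5 231. ] jaw ang 89.96 x axis [-1.1e-03  3.0e-04 -1.0e+00] q [-0.14  0.16 -0.12  1.3   0.   -0.14] open 85.4
shift units [ 2.701 -0.516 -0.01 ]
wx units -0.005
```

Emit:
{"fn": "arm_command", "kwargs": {
  "motion": [
    {"x": 1, "y": -0.5, "z": 0, "wx": 0, "wy": 0, "wz": 0, "fingers": -1},
    {"x": 1, "y": 0, "z": 0, "wx": 0, "wy": 0, "wz": 0, "fingers": -1},
    {"x": 1, "y": 0, "z": 0, "wx": 0, "wy": 0, "wz": 0, "fingers": -1},
    {"x": 0.7, "y": 0, "z": 0, "wx": 0, "wy": 0, "wz": 0, "fingers": -1},
    {"x": 0, "y": 0, "z": 0, "wx": 0, "wy": 0, "wz": 0, "fingers": -1}
  ]
}}

```text
t: 3.0
tool_pos: [471.6, -79.3, 118.2]
tool_rot: [0.705, -0.0, 0.709, 0.001]
contact_force: [-0.3, 0.4, 0.3]
opening: 85.2
```

```bash
cat > look.py <<'E'
import sys
from h import *
tag=sys.argv[1];cx,cy,cz=map(float,sys.argv[2:5]);w=int(sys.argv[5]) if len(sys.argv)>5 else 60
out=[]
for n in("side","top"):
    im,d=read_camera(n);np.savez(f"pics/{n}_{tag}.npz",im=im,d=d)
    u,v=proj(n,[cx,cy,cz]).round().astype(int);u=min(max(u,w),639-w);v=min(max(v,w),399-w)
    out.append(cv2.resize(im[v-w:v+w,u-w:u+w],(395,395),interpolation=3))
    print(n,'crop origin',u-w,v-w,'scale',395/(2*w))
cv2.imwrite(f"pics/{tag}.png",np.hstack(out))
E
python3 look.py a1 473 -80 60
```

```text
side crop origin 198 152 scale 3.2916666666666665
top crop origin 265 183 scale 3.2916666666666665
```

View pics/a1.png

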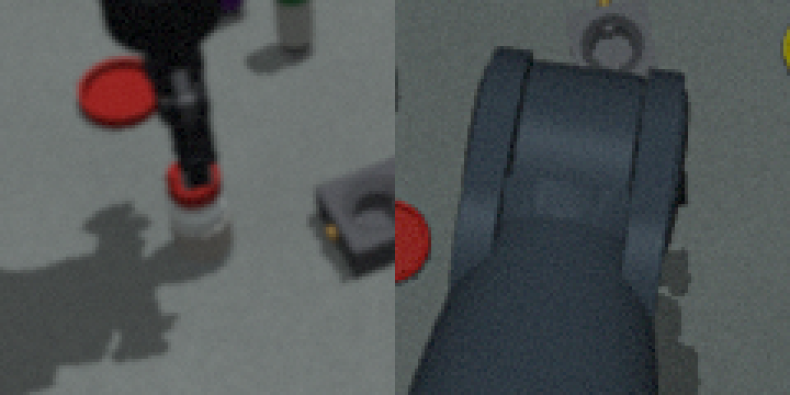

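The side view shows the near finger centred in front of the red cap (crop (195,180)), with the jar straddled. Lowering now.

Emit:
{"fn": "arm_command", "kwargs": {
  "motion": [
    {"x": 1, "y": 0, "z": 0, "wx": 0, "wy": 0, "wz": 0, "fingers": -1},
    {"x": 1, "y": 0, "z": 0, "wx": 0, "wy": 0, "wz": 0, "fingers": -1},
    {"x": 0.9, "y": 0, "z": 0, "wx": 0, "wy": 0, "wz": 0, "fingers": -1},
    {"x": 0, "y": 0, "z": 0, "wx": 0, "wy": 0, "wz": 0, "fingers": -1},
    {"x": 0, "y": 0, "z": 0, "wx": 0, "wy": 0, "wz": 0, "fingers": -1}
  ]
}}

```text
t: 3.6
tool_pos: [474.7, -80.7, 34.7]
tool_rot: [0.707, -0.0, 0.707, 0.0]
contact_force: [0.0, 0.0, 0.7]
opening: 85.2
```

Emit:
{"fn": "arm_command", "kwargs": {
  "motion": [
    {"x": 0, "y": 0, "z": 0, "wx": 0, "wy": 0, "wz": 0, "fingers": 1},
    {"x": 0, "y": 0, "z": 0, "wx": 0, "wy": 0, "wz": 0, "fingers": 1},
    {"x": 0, "y": 0, "z": 0, "wx": 0, "wy": 0, "wz": 0, "fingers": 1},
    {"x": 0, "y": 0, "z": 0, "wx": 0, "wy": 0, "wz": 0, "fingers": 1},
    {"x": 0, "y": 0, "z": 0, "wx": 0, "wy": 0, "wz": 0, "fingers": 1},
    {"x": 0, "y": 0, "z": 0, "wx": 0, "wy": 0, "wz": 0, "fingers": 1}
  ],
  "grip_force": 50
}}

```text
t: 4.2
tool_pos: [474.8, -80.9, 34.6]
tool_rot: [0.708, -0.0, 0.706, -0.0]
contact_force: [-0.9, 1.7, 8.5]
opening: 42.6
```

Emit:
{"fn": "arm_command", "kwargs": {
  "motion": [
    {"x": 0, "y": 0, "z": 0, "wx": 0, "wy": 0, "wz": 0, "fingers": 1},
    {"x": 0, "y": 0, "z": 0, "wx": 0, "wy": 0, "wz": 0, "fingers": 1},
    {"x": 0, "y": 0, "z": 0, "wx": 0, "wy": 0, "wz": 0, "fingers": 1},
    {"x": 0, "y": 0, "z": 0, "wx": 0, "wy": 0, "wz": 0, "fingers": 1}
  ]
}}

```text
t: 4.6
tool_pos: [474.8, -80.9, 34.6]
tool_rot: [0.708, -0.0, 0.706, -0.0]
contact_force: [-1.8, 2.2, 9.4]
opening: 42.3
```

```bash
python3 look.py a2 473 -80 60; python3 - <<'E'
from h import *
go([473,-81,150],90)
d=np.load("pics/side_a2.npz")
for a,ce,e,m in blobs(d["im"],'red'): print(a,ce.round(1))
E
```

```text
side crop origin 198 152 scale 3.2916666666666665
top crop origin 265 183 scale 3.2916666666666665
pos [474.8 -80.9  34.6] jaw ang 90.0 x axis [ 2.1e-03 -1.0e-04 -1.0e+00] q [-0.17  0.32 -0.45  0.8   0.   -0.17] open 42.5
shift units [-3.848 -0.005 -0.052]
wx units -0.0
242 [229.7 180.6]
```

View pics/a2.png

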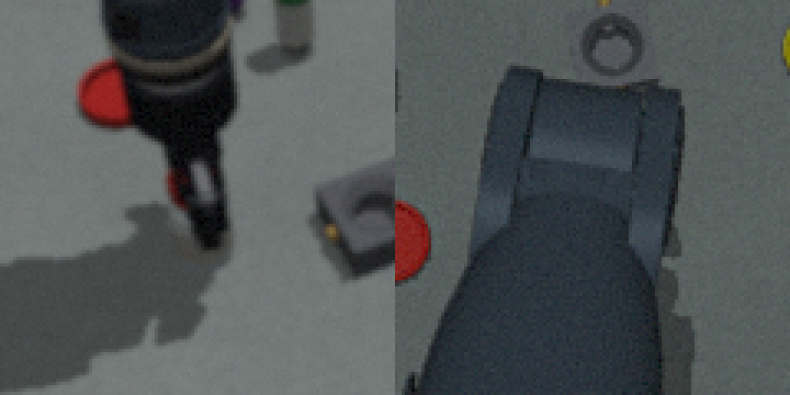

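Emit:
{"fn": "arm_command", "kwargs": {
  "motion": [
    {"x": -0.4, "y": 0, "z": 0, "wx": 0, "wy": 0, "wz": 0, "fingers": 1},
    {"x": -0.8, "y": 0, "z": 0, "wx": 0, "wy": 0, "wz": 0, "fingers": 1},
    {"x": -0.8, "y": 0, "z": 0, "wx": 0, "wy": 0, "wz": 0, "fingers": 1},
    {"x": 0, "y": 0, "z": 0, "wx": 0, "wy": 0, "wz": 0, "fingers": 1},
    {"x": 0, "y": 0, "z": 0, "wx": 0, "wy": 0, "wz": 0, "fingers": 1}
  ]
}}

```text
t: 5.2
tool_pos: [474.2, -80.9, 93.5]
tool_rot: [0.707, -0.0, 0.707, -0.0]
contact_force: [-0.6, 0.0, -0.9]
opening: 42.6
```

Emit:
{"fn": "arm_command", "kwargs": {
  "motion": [
    {"x": 0, "y": 0.4, "z": -0.1, "wx": 0, "wy": 0, "wz": 0, "fingers": 1},
    {"x": 0, "y": 0.8, "z": -0.2, "wx": 0, "wy": 0, "wz": 0, "fingers": 1},
    {"x": 0, "y": 0.9, "z": -0.2, "wx": 0, "wy": 0, "wz": 0, "fingers": 1},
    {"x": 0, "y": 0.9, "z": -0.2, "wx": 0, "wy": 0, "wz": 0, "fingers": 1},
    {"x": 0, "y": 0.9, "z": -0.2, "wx": 0, "wy": 0, "wz": 0, "fingers": 1},
    {"x": 0, "y": 0.9, "z": -0.1, "wx": 0, "wy": 0, "wz": 0, "fingers": 1},
    {"x": 0, "y": 0.8, "z": -0.1, "wx": 0, "wy": 0, "wz": 0, "fingers": 1},
    {"x": 0, "y": 0.4, "z": 0, "wx": 0, "wy": 0, "wz": 0, "fingers": 1}
  ]
}}

```text
t: 6.0
tool_pos: [439.5, 101.0, 92.3]
tool_rot: [0.706, -0.001, 0.708, 0.001]
contact_force: [-0.3, -0.4, -0.7]
opening: 42.3
```

Emit:
{"fn": "arm_command", "kwargs": {
  "motion": [
    {"x": 0, "y": 0, "z": 0, "wx": 0, "wy": 0, "wz": 0, "fingers": 1},
    {"x": 0, "y": 0, "z": 0, "wx": 0, "wy": 0, "wz": 0, "fingers": 1},
    {"x": 0, "y": 0, "z": 0, "wx": 0, "wy": 0, "wz": 0, "fingers": 1}
  ]
}}

```text
t: 6.3
tool_pos: [440.8, 98.4, 93.0]
tool_rot: [0.707, 0.0, 0.707, -0.0]
contact_force: [-0.6, 0.5, -1.5]
opening: 42.3
```

```bash
python3 look.py a3 441 98 60; python3 - <<'E'
from h import *
go([441.3,98,38.6],90)
E
```

```text
side crop origin 171 106 scale 3.2916666666666665
top crop origin 201 196 scale 3.2916666666666665
pos [441.   98.4  93.2] jaw ang 89.93 x axis [-3.e-04 -3.e-04 -1.e+00] q [ 0.22  0.21 -0.43  0.93 -0.    0.22] open 42.6
shift units [ 1.82  -0.012  0.01 ]
wx units -0.009
```

View pics/a3.png

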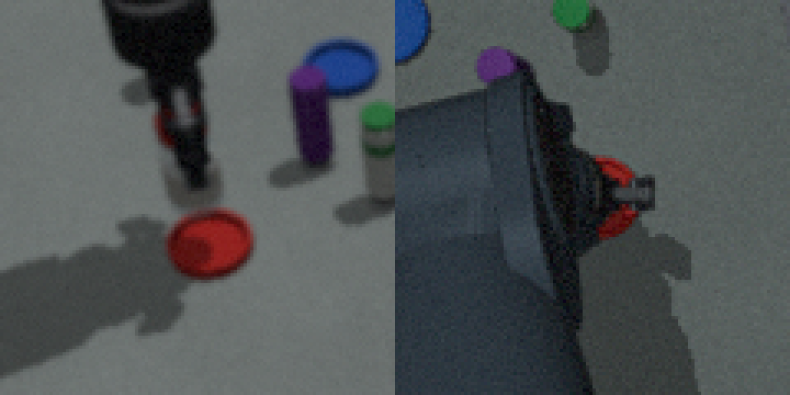

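The jar hangs upright at side crop (190,165), above the red cup at (210,245). Lowering it in.

Emit:
{"fn": "arm_command", "kwargs": {
  "motion": [
    {"x": 0.5, "y": 0, "z": 0, "wx": 0, "wy": 0, "wz": 0, "fingers": 1},
    {"x": 0.6, "y": 0, "z": 0, "wx": 0, "wy": 0, "wz": 0, "fingers": 1},
    {"x": 0.4, "y": 0, "z": 0, "wx": 0, "wy": 0, "wz": 0, "fingers": 1},
    {"x": 0.2, "y": 0, "z": 0, "wx": 0, "wy": 0, "wz": 0, "fingers": 1},
    {"x": 0.1, "y": 0, "z": 0, "wx": 0, "wy": 0, "wz": 0, "fingers": 1},
    {"x": 0, "y": 0, "z": 0, "wx": 0, "wy": 0, "wz": 0, "fingers": 1},
    {"x": 0, "y": 0, "z": 0, "wx": 0, "wy": 0, "wz": 0, "fingers": 1}
  ]
}}

```text
t: 7.1
tool_pos: [441.4, 99.1, 39.8]
tool_rot: [0.707, 0.0, 0.707, -0.0]
contact_force: [0.4, -0.3, -1.1]
opening: 42.5
```

Emit:
{"fn": "arm_command", "kwargs": {
  "motion": [
    {"x": 0.04, "y": 0, "z": 0, "wx": 0, "wy": 0, "wz": 0, "fingers": 1},
    {"x": 0, "y": 0, "z": 0, "wx": 0, "wy": 0, "wz": 0, "fingers": 1},
    {"x": 0, "y": 0, "z": 0, "wx": 0, "wy": 0, "wz": 0, "fingers": 0},
    {"x": 0, "y": 0, "z": 0, "wx": 0, "wy": 0, "wz": 0, "fingers": -0.5},
    {"x": 0, "y": 0, "z": 0, "wx": 0, "wy": 0, "wz": 0, "fingers": -1},
    {"x": 0, "y": 0, "z": 0, "wx": 0, "wy": 0, "wz": 0, "fingers": -1},
    {"x": 0, "y": 0, "z": 0, "wx": 0, "wy": 0, "wz": 0, "fingers": -1},
    {"x": 0, "y": 0, "z": 0, "wx": 0, "wy": 0, "wz": 0, "fingers": -1}
  ]
}}

```text
t: 7.9
tool_pos: [440.9, 99.1, 38.0]
tool_rot: [0.707, -0.0, 0.707, -0.0]
contact_force: [-0.5, 0.7, 0.6]
opening: 85.6
```

Emit:
{"fn": "arm_command", "kwargs": {
  "motion": [
    {"x": -0.5, "y": 0, "z": 0, "wx": 0, "wy": 0, "wz": 0, "fingers": -1},
    {"x": -1, "y": 0, "z": 0, "wx": 0, "wy": 0, "wz": 0, "fingers": -1},
    {"x": -1, "y": 0, "z": 0, "wx": 0, "wy": 0, "wz": 0, "fingers": -1},
    {"x": -1, "y": 0, "z": 0, "wx": 0, "wy": 0, "wz": 0, "fingers": -1},
    {"x": -0.8, "y": 0, "z": 0, "wx": 0, "wy": 0, "wz": 0, "fingers": -1},
    {"x": 0, "y": -1, "z": 0, "wx": 0, "wy": 0, "wz": 0, "fingers": -1},
    {"x": 0, "y": -1, "z": 0, "wx": 0, "wy": 0, "wz": 0, "fingers": -1},
    {"x": 0, "y": -1, "z": 0, "wx": 0, "wy": 0, "wz": 0, "fingers": -1}
  ]
}}

```text
t: 8.7
tool_pos: [441.0, 8.4, 167.3]
tool_rot: [0.707, -0.0, 0.707, 0.0]
contact_force: [0.4, -0.6, 0.2]
opening: 85.5
```

Emit:
{"fn": "arm_command", "kwargs": {
  "motion": [
    {"x": 0, "y": -1, "z": 0, "wx": 0, "wy": 0, "wz": 0, "fingers": -1},
    {"x": 0, "y": -1, "z": 0, "wx": 0, "wy": 0, "wz": 0, "fingers": -1},
    {"x": 0, "y": -1, "z": 0, "wx": 0, "wy": 0, "wz": 0, "fingers": -1},
    {"x": 0, "y": -1, "z": 0, "wx": 0, "wy": 0, "wz": 0, "fingers": -1},
    {"x": 0, "y": -1, "z": 0, "wx": 0, "wy": 0, "wz": 0, "fingers": -1},
    {"x": 0, "y": -1, "z": 0, "wx": 0, "wy": 0, "wz": 0, "fingers": -1},
    {"x": 0, "y": -1, "z": 0, "wx": 0, "wy": 0, "wz": 0, "fingers": -1},
    {"x": 0, "y": 0, "z": 0, "wx": 0, "wy": 0, "wz": 0, "fingers": -1}
  ]
}}

```text
t: 9.5
tool_pos: [441.1, -203.6, 167.0]
tool_rot: [0.707, 0.001, 0.707, -0.001]
contact_force: [0.9, 0.4, 0.1]
opening: 85.4
```

```bash
python3 look.py a4 441 98 30 40; python3 - <<'E'
from h import *
for n in("side","top"):
    z=np.load(f"pics/{n}_a4.npz");im,d=z["im"],z["d"];P=cloud(n,d)
    for a,ce,e,m in blobs(im,'red'):
        q=P[m&(d>0)];hi=q[q[:,2]>75];lo=q[q[:,2]<20]
        print(n,a,ce.round(1),e[0],e[1],'hi',len(hi),hi.mean(0).round(1),'lo',len(lo))
        print(ray(n,ce,88).round(1),ray(n,ce,12).round(1))
go([456,-308,150],90)
E
```

```text
side crop origin 193 134 scale 4.9375
top crop origin 222 216 scale 4.9375
top 417 [262.3 255.6] (262.7943420410156, 255.72482299804688) (24.618797302246094, 24.66463279724121) hi 178 [440.1 100.5  94.3] lo 231
[441.1  90.   88. ] [442.2 101.   12. ]
pos [ 440.7 -201.1  166.9] jaw ang 89.91 x axis [-5.e-04  4.e-04 -1.e+00] q [-0.43  0.2  -0.23  1.14  0.   -0.43] open 85.3
shift units [ 0.561 -3.562  0.516]
wx units -0.012
```

View pics/a4.png

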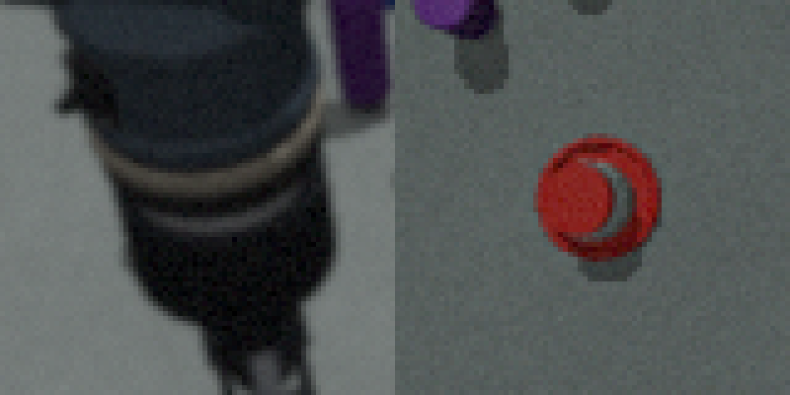

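The red jar stands upright in the red cup (top crop: cap (575,195) inside the rim circle centred (600,200)). Moving on to yellow.

Emit:
{"fn": "arm_command", "kwargs": {
  "motion": [
    {"x": 0, "y": -1, "z": 0.2, "wx": 0, "wy": 0, "wz": 0, "fingers": -1},
    {"x": 0, "y": -1, "z": 0.2, "wx": 0, "wy": 0, "wz": 0, "fingers": -1},
    {"x": 0, "y": -1, "z": 0.1, "wx": 0, "wy": 0, "wz": 0, "fingers": -1},
    {"x": 0.5, "y": -0.53, "z": 0.02, "wx": 0, "wy": 0, "wz": 0, "fingers": -1},
    {"x": 1, "y": 0, "z": 0, "wx": 0, "wy": 0, "wz": 0, "fingers": -1},
    {"x": 0, "y": 0, "z": 0, "wx": 0, "wy": 0, "wz": 0, "fingers": -1},
    {"x": 0, "y": 0, "z": 0, "wx": 0, "wy": 0, "wz": 0, "fingers": -1}
  ]
}}

```text
t: 10.3
tool_pos: [455.9, -305.4, 121.5]
tool_rot: [0.706, 0.0, 0.708, 0.001]
contact_force: [-0.1, -0.1, 0.6]
opening: 85.2
```

```bash
python3 look.py b1 456 -307 60; python3 - <<'E'
from h import *
go([456.5,-307,34.6],90)
E
```

```text
side crop origin 213 234 scale 3.2916666666666665
top crop origin 347 187 scale 3.2916666666666665
pos [ 457.  -306.2  123.1] jaw ang 90.05 x axis [ 7.e-04 -4.e-04 -1.e+00] q [-0.59  0.34 -0.16  1.07  0.   -0.59] open 85.3
shift units [ 2.949 -0.026 -0.019]
wx units 0.006
```

View pics/b1.png

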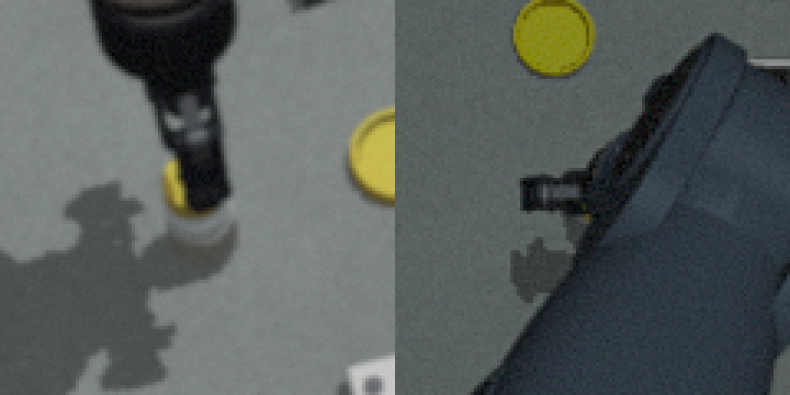

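Emit:
{"fn": "arm_command", "kwargs": {
  "motion": [
    {"x": 1, "y": 0, "z": 0, "wx": 0, "wy": 0, "wz": 0, "fingers": -1},
    {"x": 1, "y": 0, "z": 0, "wx": 0, "wy": 0, "wz": 0, "fingers": -1},
    {"x": 0.9, "y": 0, "z": 0, "wx": 0, "wy": 0, "wz": 0, "fingers": -1},
    {"x": 0, "y": 0, "z": 0, "wx": 0, "wy": 0, "wz": 0, "fingers": -1},
    {"x": 0, "y": 0, "z": 0, "wx": 0, "wy": 0, "wz": 0, "fingers": -1}
  ]
}}

```text
t: 10.9
tool_pos: [457.1, -306.7, 36.3]
tool_rot: [0.707, -0.0, 0.707, -0.0]
contact_force: [0.5, 0.1, -0.6]
opening: 85.4
```

Emit:
{"fn": "arm_command", "kwargs": {
  "motion": [
    {"x": 0, "y": 0, "z": 0, "wx": 0, "wy": 0, "wz": 0, "fingers": 1},
    {"x": 0, "y": 0, "z": 0, "wx": 0, "wy": 0, "wz": 0, "fingers": 1},
    {"x": 0, "y": 0, "z": 0, "wx": 0, "wy": 0, "wz": 0, "fingers": 1},
    {"x": 0, "y": 0, "z": 0, "wx": 0, "wy": 0, "wz": 0, "fingers": 1},
    {"x": 0, "y": 0, "z": 0, "wx": 0, "wy": 0, "wz": 0, "fingers": 1},
    {"x": 0, "y": 0, "z": 0, "wx": 0, "wy": 0, "wz": 0, "fingers": 1},
    {"x": 0, "y": 0, "z": 0, "wx": 0, "wy": 0, "wz": 0, "fingers": 1}
  ]
}}

```text
t: 11.6
tool_pos: [457.3, -307.1, 36.7]
tool_rot: [0.708, -0.0, 0.706, -0.0]
contact_force: [-0.6, 1.2, 9.5]
opening: 42.3
```

```bash
python3 - <<'E'
from h import *
go([600.8,-285,100],90)
E
```

```text
pos [ 457.3 -307.1   36.7] jaw ang 90.0 x axis [ 0.002  -0.0011 -1.    ] q [-0.59  0.42 -0.29  0.87  0.   -0.59] open 42.3
shift units [-2.102  0.733  4.788]
wx units 0.001
```

Emit:
{"fn": "arm_command", "kwargs": {
  "motion": [
    {"x": -0.4, "y": 0, "z": 0, "wx": 0, "wy": 0, "wz": 0, "fingers": 1},
    {"x": -0.8, "y": 0, "z": 0, "wx": 0, "wy": 0, "wz": 0, "fingers": 1},
    {"x": -0.8, "y": 0, "z": 0, "wx": 0, "wy": 0, "wz": 0, "fingers": 1},
    {"x": 0, "y": 0, "z": 0, "wx": 0, "wy": 0, "wz": 0, "fingers": 1}
  ]
}}

```text
t: 12.0
tool_pos: [458.3, -307.9, 98.8]
tool_rot: [0.709, -0.001, 0.706, -0.001]
contact_force: [0.9, -0.1, -1.3]
opening: 42.1
```

Emit:
{"fn": "arm_command", "kwargs": {
  "motion": [
    {"x": 0, "y": 0, "z": 0.4, "wx": 0, "wy": 0, "wz": 0, "fingers": 1},
    {"x": 0, "y": 0.1, "z": 0.8, "wx": 0, "wy": 0, "wz": 0, "fingers": 1},
    {"x": 0, "y": 0.2, "z": 0.9, "wx": 0, "wy": 0, "wz": 0, "fingers": 1},
    {"x": 0, "y": 0.2, "z": 0.9, "wx": 0, "wy": 0, "wz": 0, "fingers": 1},
    {"x": 0, "y": 0.1, "z": 0.8, "wx": 0, "wy": 0, "wz": 0, "fingers": 1},
    {"x": 0, "y": 0.1, "z": 0.6, "wx": 0, "wy": 0, "wz": 0, "fingers": 1},
    {"x": 0, "y": 0.03, "z": 0.4, "wx": 0, "wy": 0, "wz": 0, "fingers": 1},
    {"x": 0, "y": 0, "z": 0, "wx": 0, "wy": 0, "wz": 0, "fingers": 1}
  ]
}}

```text
t: 12.8
tool_pos: [602.1, -284.0, 93.2]
tool_rot: [0.707, -0.0, 0.708, 0.001]
contact_force: [0.6, -0.3, -2.0]
opening: 42.4
```

Emit:
{"fn": "arm_command", "kwargs": {
  "motion": [
    {"x": 0, "y": 0, "z": 0, "wx": 0, "wy": 0, "wz": 0, "fingers": 1},
    {"x": 0, "y": 0, "z": 0, "wx": 0, "wy": 0, "wz": 0, "fingers": 1}
  ]
}}

```text
t: 13.0
tool_pos: [599.8, -284.8, 94.5]
tool_rot: [0.707, 0.0, 0.708, 0.0]
contact_force: [-0.3, -0.6, -1.6]
opening: 42.2
```

```bash
python3 look.py b2 601 -285 30; python3 - <<'E'
from h import *
go([601.3,-285.3,40.7],90)
E
```

```text
side crop origin 275 215 scale 3.2916666666666665
top crop origin 336 137 scale 3.2916666666666665
pos [ 599.9 -285.    95. ] jaw ang 89.96 x axis [-5.e-04  1.e-04 -1.e+00] q [-0.44  0.54  0.1   1.13 -0.   -0.44] open 42.4
shift units [ 1.811 -0.01   0.048]
wx units -0.004
```

View pics/b2.png

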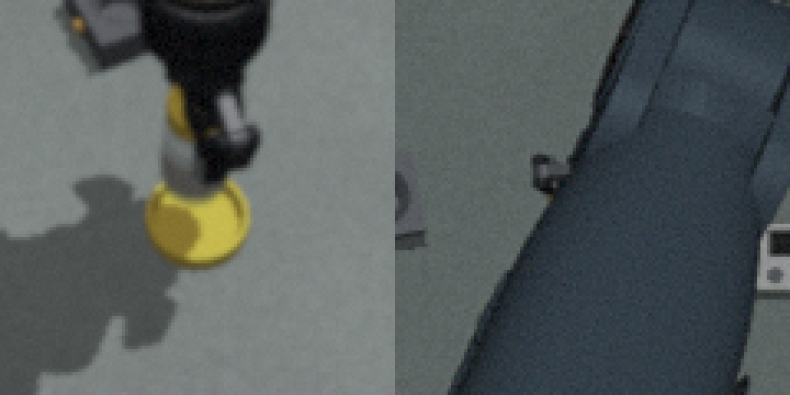

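Emit:
{"fn": "arm_command", "kwargs": {
  "motion": [
    {"x": 0.5, "y": 0, "z": 0.04, "wx": 0, "wy": 0, "wz": 0, "fingers": 1},
    {"x": 0.6, "y": 0, "z": 0, "wx": 0, "wy": 0, "wz": 0, "fingers": 1},
    {"x": 0.4, "y": 0, "z": 0, "wx": 0, "wy": 0, "wz": 0, "fingers": 1},
    {"x": 0.2, "y": 0, "z": 0, "wx": 0, "wy": 0, "wz": 0, "fingers": 1},
    {"x": 0.1, "y": 0, "z": 0, "wx": 0, "wy": 0, "wz": 0, "fingers": 1},
    {"x": 0, "y": 0, "z": 0, "wx": 0, "wy": 0, "wz": 0, "fingers": 1},
    {"x": 0, "y": 0, "z": 0, "wx": 0, "wy": 0, "wz": 0, "fingers": 1}
  ]
}}

```text
t: 13.8
tool_pos: [602.1, -285.1, 41.8]
tool_rot: [0.707, -0.0, 0.707, -0.0]
contact_force: [0.6, -0.5, -1.7]
opening: 42.8
```

Emit:
{"fn": "arm_command", "kwargs": {
  "motion": [
    {"x": 0.04, "y": 0, "z": 0, "wx": 0, "wy": 0, "wz": 0, "fingers": 1},
    {"x": 0, "y": 0, "z": 0, "wx": 0, "wy": 0, "wz": 0, "fingers": 1},
    {"x": 0, "y": 0, "z": 0, "wx": 0, "wy": 0, "wz": 0, "fingers": 0},
    {"x": 0, "y": 0, "z": 0, "wx": 0, "wy": 0, "wz": 0, "fingers": -0.5},
    {"x": 0, "y": 0, "z": 0, "wx": 0, "wy": 0, "wz": 0, "fingers": -1},
    {"x": 0, "y": 0, "z": 0, "wx": 0, "wy": 0, "wz": 0, "fingers": -1},
    {"x": 0, "y": 0, "z": 0, "wx": 0, "wy": 0, "wz": 0, "fingers": -1},
    {"x": 0, "y": 0, "z": 0, "wx": 0, "wy": 0, "wz": 0, "fingers": -1}
  ]
}}

```text
t: 14.6
tool_pos: [601.8, -284.8, 39.8]
tool_rot: [0.707, 0.0, 0.707, -0.0]
contact_force: [1.0, 0.6, -0.4]
opening: 85.3
```

Emit:
{"fn": "arm_command", "kwargs": {
  "motion": [
    {"x": -0.5, "y": 0, "z": 0, "wx": 0, "wy": 0, "wz": 0, "fingers": -1},
    {"x": -1, "y": 0, "z": 0, "wx": 0, "wy": 0, "wz": 0, "fingers": -1},
    {"x": -1, "y": 0, "z": 0, "wx": 0, "wy": 0, "wz": 0, "fingers": -1},
    {"x": -1, "y": 0, "z": 0, "wx": 0, "wy": 0, "wz": 0, "fingers": -1},
    {"x": -1, "y": 0, "z": 0, "wx": 0, "wy": 0, "wz": 0, "fingers": -1},
    {"x": 0, "y": 0.9, "z": -0.3, "wx": 0, "wy": 0, "wz": 0, "fingers": -1},
    {"x": 0, "y": 1, "z": -0.3, "wx": 0, "wy": 0, "wz": 0, "fingers": -1},
    {"x": 0, "y": 1, "z": -0.3, "wx": 0, "wy": 0, "wz": 0, "fingers": -1}
  ]
}}

```text
t: 15.4
tool_pos: [574.4, -197.2, 175.1]
tool_rot: [0.707, 0.0, 0.707, -0.0]
contact_force: [0.1, 0.0, -0.7]
opening: 85.2
```

Emit:
{"fn": "arm_command", "kwargs": {
  "motion": [
    {"x": 0, "y": 1, "z": -0.3, "wx": 0, "wy": 0, "wz": 0, "fingers": -1},
    {"x": 0, "y": 1, "z": -0.3, "wx": 0, "wy": 0, "wz": 0, "fingers": -1},
    {"x": 0, "y": 1, "z": -0.3, "wx": 0, "wy": 0, "wz": 0, "fingers": -1},
    {"x": 0, "y": 1, "z": -0.3, "wx": 0, "wy": 0, "wz": 0, "fingers": -1},
    {"x": 0, "y": 1, "z": -0.3, "wx": 0, "wy": 0, "wz": 0, "fingers": -1},
    {"x": 0, "y": 1, "z": -0.3, "wx": 0, "wy": 0, "wz": 0, "fingers": -1},
    {"x": 0, "y": 1, "z": -0.3, "wx": 0, "wy": 0, "wz": 0, "fingers": -1},
    {"x": 0, "y": 1, "z": -0.3, "wx": 0, "wy": 0, "wz": 0, "fingers": -1}
  ]
}}

```text
t: 16.2
tool_pos: [502.3, 43.2, 175.0]
tool_rot: [0.707, 0.0, 0.707, -0.0]
contact_force: [0.6, -0.3, -0.9]
opening: 85.4
```

Emit:
{"fn": "arm_command", "kwargs": {
  "motion": [
    {"x": 0, "y": 1, "z": -0.3, "wx": 0, "wy": 0, "wz": 0, "fingers": -1},
    {"x": 0, "y": 1, "z": -0.3, "wx": 0, "wy": 0, "wz": 0, "fingers": -1},
    {"x": 0, "y": 1, "z": -0.3, "wx": 0, "wy": 0, "wz": 0, "fingers": -1},
    {"x": 0, "y": 1, "z": -0.3, "wx": 0, "wy": 0, "wz": 0, "fingers": -1},
    {"x": 0, "y": 1, "z": -0.3, "wx": 0, "wy": 0, "wz": 0, "fingers": -1},
    {"x": 0, "y": 1, "z": -0.3, "wx": 0, "wy": 0, "wz": 0, "fingers": -1},
    {"x": 0, "y": 0.5, "z": -0.1, "wx": 0, "wy": 0, "wz": 0, "fingers": -1},
    {"x": 0, "y": 0, "z": 0, "wx": 0, "wy": 0, "wz": 0, "fingers": -1}
  ]
}}

```text
t: 17.0
tool_pos: [445.6, 238.6, 174.9]
tool_rot: [0.707, -0.001, 0.707, 0.001]
contact_force: [0.5, 0.2, -0.1]
opening: 85.4
```

```bash
python3 look.py b3 601 -285 30 40; python3 - <<'E'
from h import *
for n in("side","top"):
    z=np.load(f"pics/{n}_b3.npz");im,d=z["im"],z["d"];P=cloud(n,d)
    for c in('yellow','blue'):
      for a,ce,e,m in blobs(im,c,80):
        q=P[m&(d>0)];hi=q[q[:,2]>75]
        print(n,c,a,ce.round(1),e[0],e[1],'hi',len(hi),hi.mean(0).round(1) if len(hi) else '')
go([444.7,322.7,124],90)
E
```

```text
side crop origin 295 235 scale 4.9375
top crop origin 356 157 scale 4.9375
side yellow 246 [335.1 261.4] (335.1000671386719, 261.4834899902344) (17.314558029174805, 17.868053436279297) hi 245 [ 599.1 -289.    92.4]
side yellow 215 [339.9 287.3] (337.49737548828125, 283.5434875488281) (21.33832359313965, 28.71971893310547) hi 0 
side blue 212 [318.4  43.5] (318.5152893066406, 43.36857604980469) (14.35886287689209, 21.565690994262695) hi 2 [850.2 635.2  75.5]
side blue 100 [217.1 109.1] (217.1123809814453, 108.7114486694336) (10.721111297607422, 12.930482864379883) hi 99 [442.  305.8  92.9]
side blue 262 [275.3 125.6] (274.22021484375, 126.0052490234375) (16.240554809570312, 22.392066955566406) hi 1 [561.3 182.2  97.5]
side blue 5694 [500.9 355.6] (501.5693054199219, 353.52508544921875) (78.64118957519531, 134.4517822265625) hi 0 
top yellow 393 [395.3 196.8] (394.8093566894531, 197.2108917236328) (24.345487594604492, 24.47846221923828) hi 165 [ 600.9 -283.3   94.7]
top blue 2587 [481.9 107.6] (483.24761962890625, 106.37564086914062) (54.52304458618164, 93.75369262695312) hi 0 
top blue 693 [ 84.9 119.1] (84.83953857421875, 119.04409790039062) (18.992366790771484, 58.554256439208984) hi 134 [838.5 599.   76.6]
top blue 86 [608.6 181.6] (608.7400512695312, 182.16952514648438) (2.2781763076782227, 59.991119384765625) hi 0 
top blue 479 [198.6 202.7] (198.53521728515625, 202.68649291992188) (24.295888900756836, 24.74819564819336) hi 0 
top blue 108 [517.9 326.9] (517.9349365234375, 326.8771057128906) (2.5519397258758545, 57.50099182128906) hi 0 
pos [445.9 236.8 174.8] jaw ang 90.04 x axis [-1.e-04 -6.e-04 -1.e+00] q [ 0.49  0.23 -0.17  1.17 -0.    0.49] open 85.1
shift units [ 1.692  2.863 -0.037]
wx units 0.005
```

View pics/b3.png

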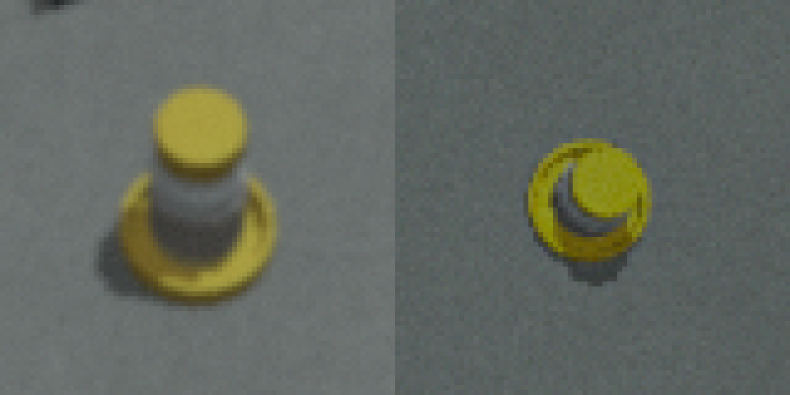

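The yellow jar stands upright in its cup (side crop cap (200,130), cup (198,235)). Compared with the TCP, the top camera reads about +1.5 mm in y and −1 mm in x. Blue is next.

Emit:
{"fn": "arm_command", "kwargs": {
  "motion": [
    {"x": 0, "y": 1, "z": -0.04, "wx": 0, "wy": 0, "wz": 0, "fingers": -1},
    {"x": 0, "y": 1, "z": 0, "wx": 0, "wy": 0, "wz": 0, "fingers": -1},
    {"x": 0.2, "y": 0.86, "z": 0, "wx": 0, "wy": 0, "wz": 0, "fingers": -1},
    {"x": 0.8, "y": 0, "z": 0, "wx": 0, "wy": 0, "wz": 0, "fingers": -1},
    {"x": 0.7, "y": 0, "z": 0, "wx": 0, "wy": 0, "wz": 0, "fingers": -1},
    {"x": 0, "y": 0, "z": 0, "wx": 0, "wy": 0, "wz": 0, "fingers": -1},
    {"x": 0, "y": 0, "z": 0, "wx": 0, "wy": 0, "wz": 0, "fingers": -1}
  ]
}}

```text
t: 17.8
tool_pos: [445.0, 321.9, 124.2]
tool_rot: [0.707, 0.0, 0.707, -0.001]
contact_force: [0.3, -0.2, 0.2]
opening: 85.3
```

Emit:
{"fn": "arm_command", "kwargs": {
  "motion": [
    {"x": 1, "y": 0, "z": 0, "wx": 0, "wy": 0, "wz": 0, "fingers": -1},
    {"x": 1, "y": 0, "z": 0, "wx": 0, "wy": 0, "wz": 0, "fingers": -1},
    {"x": 0.9, "y": 0, "z": 0, "wx": 0, "wy": 0, "wz": 0, "fingers": -1},
    {"x": 0, "y": 0, "z": 0, "wx": 0, "wy": 0, "wz": 0, "fingers": -1},
    {"x": 0, "y": 0, "z": 0, "wx": 0, "wy": 0, "wz": 0, "fingers": -1}
  ]
}}

```text
t: 18.3
tool_pos: [445.4, 322.9, 38.2]
tool_rot: [0.707, 0.0, 0.707, -0.0]
contact_force: [-0.0, -0.3, -0.3]
opening: 84.9
```

Emit:
{"fn": "arm_command", "kwargs": {
  "motion": [
    {"x": 0, "y": 0, "z": 0, "wx": 0, "wy": 0, "wz": 0, "fingers": 1},
    {"x": 0, "y": 0, "z": 0, "wx": 0, "wy": 0, "wz": 0, "fingers": 1},
    {"x": 0, "y": 0, "z": 0, "wx": 0, "wy": 0, "wz": 0, "fingers": 1},
    {"x": 0, "y": 0, "z": 0, "wx": 0, "wy": 0, "wz": 0, "fingers": 1},
    {"x": 0, "y": 0, "z": 0, "wx": 0, "wy": 0, "wz": 0, "fingers": 1},
    {"x": 0, "y": 0, "z": 0, "wx": 0, "wy": 0, "wz": 0, "fingers": 1},
    {"x": 0, "y": 0, "z": 0, "wx": 0, "wy": 0, "wz": 0, "fingers": 1}
  ]
}}

```text
t: 19.0
tool_pos: [445.3, 323.4, 38.4]
tool_rot: [0.708, 0.0, 0.706, 0.0]
contact_force: [-0.2, -1.3, 8.9]
opening: 42.0
```

```bash
python3 - <<'E'
from h import *
go([599.8,284.7,100],90)
E
```

```text
pos [445.3 323.4  38.4] jaw ang 90.0 x axis [ 0.002   0.0011 -1.    ] q [ 0.63  0.41 -0.28  0.87 -0.    0.63] open 42.0
shift units [-2.044 -1.288  5.153]
wx units -0.0
```

Emit:
{"fn": "arm_command", "kwargs": {
  "motion": [
    {"x": -0.4, "y": 0, "z": 0, "wx": 0, "wy": 0, "wz": 0, "fingers": 1},
    {"x": -0.8, "y": 0, "z": 0, "wx": 0, "wy": 0, "wz": 0, "fingers": 1},
    {"x": -0.8, "y": 0, "z": 0, "wx": 0, "wy": 0, "wz": 0, "fingers": 1},
    {"x": 0, "y": 0, "z": 0, "wx": 0, "wy": 0, "wz": 0, "fingers": 1}
  ]
}}

```text
t: 19.4
tool_pos: [446.2, 324.2, 100.6]
tool_rot: [0.709, 0.001, 0.706, 0.001]
contact_force: [0.3, -0.3, -2.6]
opening: 42.2
```

Emit:
{"fn": "arm_command", "kwargs": {
  "motion": [
    {"x": 0, "y": -0.1, "z": 0.5, "wx": 0, "wy": 0, "wz": 0, "fingers": 1},
    {"x": 0, "y": -0.2, "z": 0.9, "wx": 0, "wy": 0, "wz": 0, "fingers": 1},
    {"x": 0, "y": -0.2, "z": 0.9, "wx": 0, "wy": 0, "wz": 0, "fingers": 1},
    {"x": 0, "y": -0.2, "z": 0.9, "wx": 0, "wy": 0, "wz": 0, "fingers": 1},
    {"x": 0, "y": -0.3, "z": 0.9, "wx": 0, "wy": 0, "wz": 0, "fingers": 1},
    {"x": 0, "y": -0.2, "z": 0.6, "wx": 0, "wy": 0, "wz": 0, "fingers": 1},
    {"x": 0, "y": -0.1, "z": 0.45, "wx": 0, "wy": 0, "wz": 0, "fingers": 1},
    {"x": 0, "y": 0, "z": 0, "wx": 0, "wy": 0, "wz": 0, "fingers": 1}
  ]
}}

```text
t: 20.2
tool_pos: [600.9, 282.7, 95.3]
tool_rot: [0.707, 0.0, 0.707, -0.001]
contact_force: [0.2, 0.7, -0.1]
opening: 42.4
```

Emit:
{"fn": "arm_command", "kwargs": {
  "motion": [
    {"x": 0, "y": 0, "z": 0, "wx": 0, "wy": 0, "wz": 0, "fingers": 1},
    {"x": 0, "y": 0, "z": 0, "wx": 0, "wy": 0, "wz": 0, "fingers": 1}
  ]
}}

```text
t: 20.4
tool_pos: [598.4, 283.9, 96.3]
tool_rot: [0.707, -0.0, 0.708, -0.0]
contact_force: [0.4, -0.1, -1.4]
opening: 42.4
```

```bash
python3 look.py c2 599 285 30; python3 - <<'E'
from h import *
go([599.8,284.7,42.4],90)
E
```

```text
side crop origin 214 60 scale 3.2916666666666665
top crop origin 137 142 scale 3.2916666666666665
pos [598.4 284.2  96.8] jaw ang 90.04 x axis [-4.e-04 -2.e-04 -1.e+00] q [ 0.44  0.54  0.1   1.14 -0.    0.44] open 42.2
shift units [1.815 0.018 0.046]
wx units 0.005
```

View pics/c2.png

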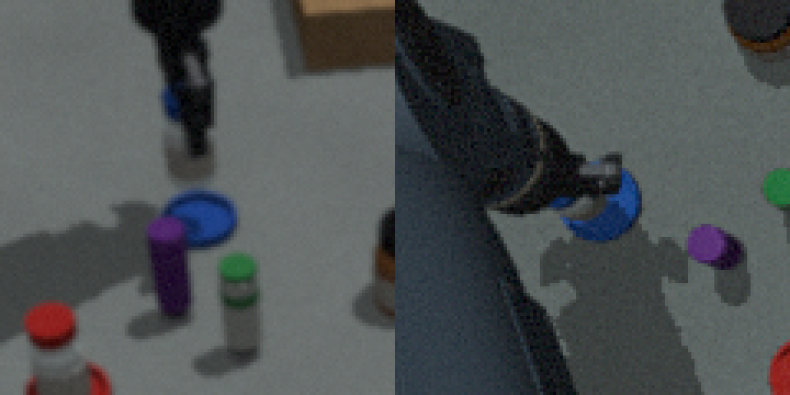

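The blue jar hangs over the blue cup. The side view also shows the red jar upright in its cup (crop (55,345)).

Emit:
{"fn": "arm_command", "kwargs": {
  "motion": [
    {"x": 0.5, "y": 0, "z": 0.03, "wx": 0, "wy": 0, "wz": 0, "fingers": 1},
    {"x": 0.6, "y": 0, "z": 0, "wx": 0, "wy": 0, "wz": 0, "fingers": 1},
    {"x": 0.4, "y": 0, "z": 0, "wx": 0, "wy": 0, "wz": 0, "fingers": 1},
    {"x": 0.2, "y": 0, "z": 0, "wx": 0, "wy": 0, "wz": 0, "fingers": 1},
    {"x": 0.1, "y": 0, "z": 0, "wx": 0, "wy": 0, "wz": 0, "fingers": 1},
    {"x": 0, "y": 0, "z": 0, "wx": 0, "wy": 0, "wz": 0, "fingers": 1},
    {"x": 0, "y": 0, "z": 0, "wx": 0, "wy": 0, "wz": 0, "fingers": 1}
  ]
}}

```text
t: 21.2
tool_pos: [600.4, 284.1, 43.5]
tool_rot: [0.707, 0.0, 0.707, 0.0]
contact_force: [0.7, -0.7, -0.9]
opening: 42.3
```

Emit:
{"fn": "arm_command", "kwargs": {
  "motion": [
    {"x": 0.04, "y": 0, "z": 0, "wx": 0, "wy": 0, "wz": 0, "fingers": 1},
    {"x": 0, "y": 0, "z": 0, "wx": 0, "wy": 0, "wz": 0, "fingers": 1},
    {"x": 0, "y": 0, "z": 0, "wx": 0, "wy": 0, "wz": 0, "fingers": 0},
    {"x": 0, "y": 0, "z": 0, "wx": 0, "wy": 0, "wz": 0, "fingers": -0.5},
    {"x": 0, "y": 0, "z": 0, "wx": 0, "wy": 0, "wz": 0, "fingers": -1},
    {"x": 0, "y": 0, "z": 0, "wx": 0, "wy": 0, "wz": 0, "fingers": -1},
    {"x": 0, "y": 0, "z": 0, "wx": 0, "wy": 0, "wz": 0, "fingers": -1},
    {"x": 0, "y": 0, "z": 0, "wx": 0, "wy": 0, "wz": 0, "fingers": -1}
  ]
}}

```text
t: 22.0
tool_pos: [599.9, 283.9, 41.5]
tool_rot: [0.707, -0.0, 0.707, -0.0]
contact_force: [-0.1, -1.1, -0.0]
opening: 85.1
```

Emit:
{"fn": "arm_command", "kwargs": {
  "motion": [
    {"x": -0.5, "y": 0, "z": 0, "wx": 0, "wy": 0, "wz": 0, "fingers": -1},
    {"x": -1, "y": 0, "z": 0, "wx": 0, "wy": 0, "wz": 0, "fingers": -1},
    {"x": -1, "y": 0, "z": 0, "wx": 0, "wy": 0, "wz": 0, "fingers": -1},
    {"x": -1, "y": 0, "z": 0, "wx": 0, "wy": 0, "wz": 0, "fingers": -1},
    {"x": -1, "y": 0, "z": 0, "wx": 0, "wy": 0, "wz": 0, "fingers": -1},
    {"x": -0.5, "y": 0, "z": 0, "wx": 0, "wy": 0, "wz": 0, "fingers": -1},
    {"x": 0, "y": -1, "z": 0, "wx": 0, "wy": 0, "wz": 0, "fingers": -1},
    {"x": 0, "y": -1, "z": 0, "wx": 0, "wy": 0, "wz": 0, "fingers": -1}
  ]
}}

```text
t: 22.8
tool_pos: [600.2, 224.1, 192.2]
tool_rot: [0.708, -0.001, 0.707, 0.001]
contact_force: [0.8, 0.4, -0.1]
opening: 85.4
```

Emit:
{"fn": "arm_command", "kwargs": {
  "motion": [
    {"x": 0, "y": -1, "z": 0, "wx": 0, "wy": 0, "wz": 0, "fingers": -1},
    {"x": 0, "y": 0, "z": 0, "wx": 0.95, "wy": 0, "wz": 0, "fingers": -1},
    {"x": 0, "y": 0, "z": 0, "wx": 0.95, "wy": 0, "wz": 0, "fingers": -1},
    {"x": 0, "y": 0, "z": 0, "wx": 0.95, "wy": 0, "wz": 0, "fingers": -1},
    {"x": 0, "y": 0, "z": 0, "wx": 0.95, "wy": 0, "wz": 0, "fingers": -1},
    {"x": 0, "y": 0, "z": 0, "wx": 0.95, "wy": 0, "wz": 0, "fingers": -1},
    {"x": 0, "y": 0, "z": 0, "wx": 0.95, "wy": 0, "wz": 0, "fingers": -1},
    {"x": 0, "y": 0, "z": 0, "wx": 0.95, "wy": 0, "wz": 0, "fingers": -1}
  ]
}}

```text
t: 23.6
tool_pos: [600.0, 194.0, 191.6]
tool_rot: [0.631, 0.318, 0.631, -0.318]
contact_force: [-0.3, -0.2, 0.7]
opening: 85.6
```

Emit:
{"fn": "arm_command", "kwargs": {
  "motion": [
    {"x": 0, "y": 0, "z": 0, "wx": 0, "wy": 0, "wz": 0, "fingers": -1},
    {"x": 0, "y": 0, "z": 0, "wx": 0, "wy": 0, "wz": 0, "fingers": -1}
  ]
}}

```text
t: 23.8
tool_pos: [600.0, 194.0, 191.6]
tool_rot: [0.633, 0.315, 0.633, -0.315]
contact_force: [0.7, -0.5, -0.7]
opening: 85.5
```

```bash
python3 look.py c3 599 285 30; python3 - <<'E'
from h import *
for n in("side","top"):
    z=np.load(f"pics/{n}_c3.npz");im,d=z["im"],z["d"];P=cloud(n,d)
    for c in('green','purple','blue'):
      for a,ce,e,m in blobs(im,c,50):
        if a>600: continue
        q=P[m&(d>0)];hi=q[q[:,2]>80]
        if len(hi)>20: print(n,c,a,ce.round(1),'hi',len(hi),hi.mean(0).round(1),ray(n,ce,98).round(1))
go([596.8,108.9,160],37)
E
```

```text
side crop origin 214 60 scale 3.2916666666666665
top crop origin 137 142 scale 3.2916666666666665
side green 60 [285.6 141. ] hi 60 [594.2 104.8  99.1] [594.4 106.   98. ]
side purple 80 [265. 131.] hi 73 [550.7 166.   96.8] [551.1 162.8  98. ]
side blue 119 [272.  105.2] hi 115 [597.7 277.5  91.1] [596.1 267.9  98. ]
top green 99 [254.1 198.5] hi 98 [595.8 110.  100.9] [596.  110.4  98. ]
top purple 98 [231.3 216. ] hi 98 [549.3 172.1 100. ] [549.5 172.5  98. ]
pos [600.  194.  191.7] jaw ang 36.97 x axis [-0.e+00 -1.e-04 -1.e+00] q [ 0.31  0.43  0.18  1.31 -0.    1.24] open 85.1
shift units [ 1.056 -1.791  2.201]
wx units -0.004
```

View pics/c3.png

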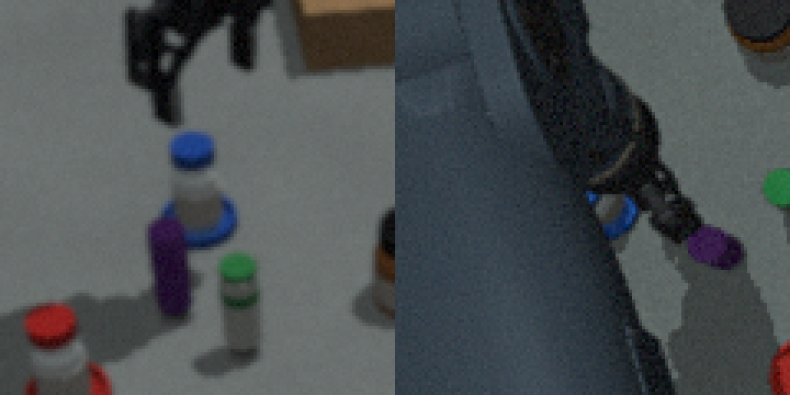

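The blue jar stands upright in its cup (crop (195,190)). Target stays the white and green cartridge (crop (240,300)), not the purple one (170,270). Approaching with the jaw axis perpendicular to the line towards the purple one.

Emit:
{"fn": "arm_command", "kwargs": {
  "motion": [
    {"x": 0, "y": -0.6, "z": 0.75, "wx": 0, "wy": 0, "wz": 0, "fingers": -1},
    {"x": 0, "y": -0.6, "z": 0.75, "wx": 0, "wy": 0, "wz": 0, "fingers": -1},
    {"x": 0, "y": -0.59, "z": 0.7, "wx": 0, "wy": 0, "wz": 0, "fingers": -1},
    {"x": 0.8, "y": 0, "z": 0, "wx": 0, "wy": 0, "wz": 0, "fingers": -1},
    {"x": 1, "y": 0, "z": 0, "wx": 0, "wy": 0, "wz": 0, "fingers": -1},
    {"x": 0, "y": 0, "z": 0, "wx": 0, "wy": 0, "wz": 0, "fingers": -1},
    {"x": 0, "y": 0, "z": 0, "wx": 0, "wy": 0, "wz": 0, "fingers": -1}
  ]
}}

```text
t: 24.6
tool_pos: [596.3, 109.0, 137.9]
tool_rot: [0.632, 0.316, 0.633, -0.316]
contact_force: [-0.9, 1.0, 0.1]
opening: 85.2
```

```bash
python3 look.py d1 597 109 60 40; python3 - <<'E'
from h import *
go([596.8,108.8,42],37)
E
```

```text
side crop origin 247 111 scale 4.9375
top crop origin 217 160 scale 4.9375
pos [597.3 109.3 139.2] jaw ang 36.86 x axis [ 1.8e-03  2.0e-04 -1.0e+00] q [ 0.18  0.42  0.01  1.16 -0.    1.11] open 85.4
shift units [ 3.24  -0.029 -0.   ]
wx units -0.018
```

View pics/d1.png

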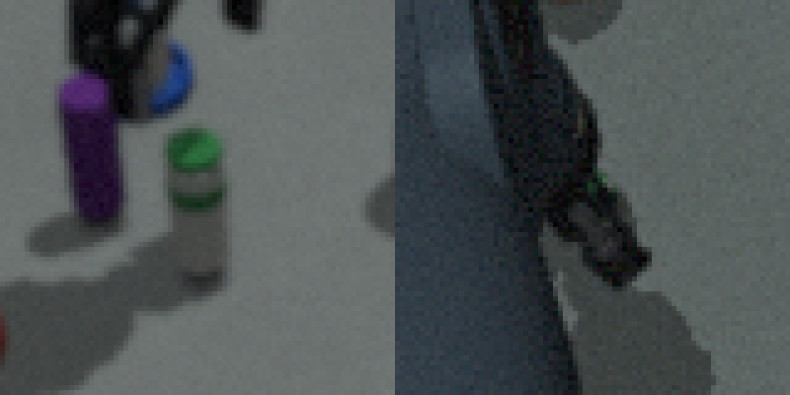

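```bash
python3 - <<'E'
from h import *
c,s=.8,.6
for P in([597-43*c,109-43*s,152],[597+43*c,109+43*s,152],[597,109,100],[550.5,170,100]): print(P,(proj('side',P)-[247,111])*4.94)
E
```

```text
[562.6, 83.2, 152] [135.20737239 109.47738477]
[631.4, 134.8, 152] [238.09320464  22.40934163]
[597, 109, 100] [193.8502541  140.94743307]
[550.5, 170, 100] [84.4075103  88.05167685]
```

Projected finger tips (135,109) and (238,22) match the picture, so the cartridge lies between the jaws. Lowering.

Emit:
{"fn": "arm_command", "kwargs": {
  "motion": [
    {"x": 1, "y": 0, "z": 0, "wx": 0, "wy": 0, "wz": 0, "fingers": -1},
    {"x": 1, "y": 0, "z": 0, "wx": 0, "wy": 0, "wz": 0, "fingers": -1},
    {"x": 1, "y": 0, "z": 0, "wx": 0, "wy": 0, "wz": 0, "fingers": -1},
    {"x": 0.2, "y": 0, "z": 0, "wx": 0, "wy": 0, "wz": 0, "fingers": -1},
    {"x": 0, "y": 0, "z": 0, "wx": 0, "wy": 0, "wz": 0, "fingers": -1},
    {"x": 0, "y": 0, "z": 0, "wx": 0, "wy": 0, "wz": 0, "fingers": -1}
  ]
}}

```text
t: 25.3
tool_pos: [597.8, 109.3, 43.6]
tool_rot: [0.633, 0.317, 0.632, -0.316]
contact_force: [-0.1, -0.0, 0.5]
opening: 85.4
```

Emit:
{"fn": "arm_command", "kwargs": {
  "motion": [
    {"x": 0, "y": 0, "z": 0, "wx": 0, "wy": 0, "wz": 0, "fingers": 1},
    {"x": 0, "y": 0, "z": 0, "wx": 0, "wy": 0, "wz": 0, "fingers": 1},
    {"x": 0, "y": 0, "z": 0, "wx": 0, "wy": 0, "wz": 0, "fingers": 1},
    {"x": 0, "y": 0, "z": 0, "wx": 0, "wy": 0, "wz": 0, "fingers": 1},
    {"x": 0, "y": 0, "z": 0, "wx": 0, "wy": 0, "wz": 0, "fingers": 1},
    {"x": 0, "y": 0, "z": 0, "wx": 0, "wy": 0, "wz": 0, "fingers": 1},
    {"x": 0, "y": 0, "z": 0, "wx": 0, "wy": 0, "wz": 0, "fingers": 1},
    {"x": 0, "y": 0, "z": 0, "wx": 0, "wy": 0, "wz": 0, "fingers": 1}
  ],
  "grip_force": 80
}}

```text
t: 26.1
tool_pos: [596.7, 108.9, 42.3]
tool_rot: [0.632, 0.317, 0.632, -0.317]
contact_force: [-2.2, -0.2, 5.3]
opening: 30.3
```

```bash
python3 look.py d2 597 109 60 40; python3 - <<'E'
from h import *
go([605.6,-99.2,110],37)
E
```

```text
side crop origin 247 111 scale 4.9375
top crop origin 217 160 scale 4.9375
pos [596.7 108.9  42.4] jaw ang 36.79 x axis [ 7.e-04 -0.e+00 -1.e+00] q [ 0.18  0.49 -0.13  0.94 -0.    1.11] open 30.6
shift units [-2.254 -3.916  5.732]
wx units -0.026
```

View pics/d2.png

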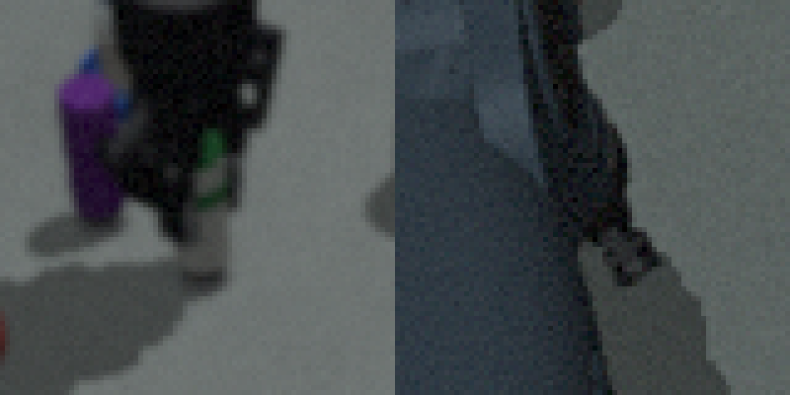

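Emit:
{"fn": "arm_command", "kwargs": {
  "motion": [
    {"x": -0.4, "y": 0, "z": 0, "wx": 0, "wy": 0, "wz": 0, "fingers": 1},
    {"x": -0.8, "y": 0, "z": 0, "wx": 0, "wy": 0, "wz": 0, "fingers": 1},
    {"x": -0.8, "y": 0, "z": 0, "wx": 0, "wy": 0, "wz": 0, "fingers": 1},
    {"x": -0.3, "y": 0, "z": 0, "wx": 0, "wy": 0, "wz": 0, "fingers": 1},
    {"x": 0, "y": 0, "z": 0, "wx": 0, "wy": 0, "wz": 0, "fingers": 1},
    {"x": 0, "y": 0, "z": 0, "wx": 0, "wy": 0, "wz": 0, "fingers": 1}
  ]
}}

```text
t: 26.8
tool_pos: [596.1, 108.9, 110.0]
tool_rot: [0.632, 0.316, 0.632, -0.317]
contact_force: [-0.2, 0.0, -1.9]
opening: 30.6
```

```bash
python3 - <<'E'
from h import *
im=np.load("pics/top0.npz")["im"][178:220,310:354]
g=cv2.GaussianBlur(cv2.resize(cv2.cvtColor(im,cv2.COLOR_BGR2GRAY),None,fx=8,fy=8,interpolation=3),(0,0),6)
cv2.imwrite("pics/clip8.png",g)
c=cv2.HoughCircles(g,cv2.HOUGH_GRADIENT,1,40,param1=40,param2=18,minRadius=45,maxRadius=120)
for u,v,r in c[0][:5]:
    uv=[(u+.5)/8-.5+310,(v+.5)/8-.5+178]
    print(np.round(uv,1),r/8,ray('top',uv,32).round(1),ray('top',uv,20).round(1))
E
```

```text
Traceback (most recent call last):
TypeError: 'NoneType' object is not subscriptable
```

View pics/clip8.png

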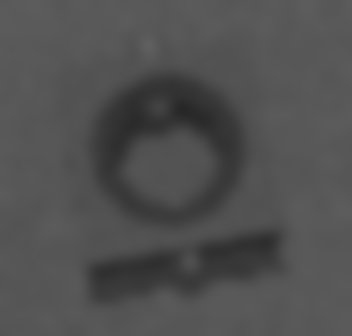

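```bash
python3 - <<'E'
from h import *
print(ray('top',[330.6,196.3],32))
go([606.3,-99.4,110],37)
E
```

```text
[606.04873336 -98.40925495  32.        ]
pos [596.1 108.9 110. ] jaw ang 36.8 x axis [-8.e-04 -2.e-04 -1.e+00] q [ 0.18  0.44 -0.04  1.1  -0.    1.11] open 30.6
shift units [ 2.000e-03 -3.887e+00  5.762e+00]
wx units -0.025
```

The funnel ring is centred at top (330.6,196.3) with a 27 mm radius, as it should be. It gives (606,−98.4), or about (606.5,−99.6) with the bias removed, which agrees with the block outline. Carrying the cartridge over.

Emit:
{"fn": "arm_command", "kwargs": {
  "motion": [
    {"x": 0, "y": -0.3, "z": 0.4, "wx": 0, "wy": 0, "wz": 0, "fingers": 1},
    {"x": 0, "y": -0.5, "z": 0.8, "wx": 0, "wy": 0, "wz": 0, "fingers": 1},
    {"x": 0, "y": -0.6, "z": 0.9, "wx": 0, "wy": 0, "wz": 0, "fingers": 1},
    {"x": 0, "y": -0.6, "z": 0.9, "wx": 0, "wy": 0, "wz": 0, "fingers": 1},
    {"x": 0, "y": -0.6, "z": 0.9, "wx": 0, "wy": 0, "wz": 0, "fingers": 1},
    {"x": 0, "y": -0.6, "z": 0.9, "wx": 0, "wy": 0, "wz": 0, "fingers": 1},
    {"x": 0, "y": -0.4, "z": 0.6, "wx": 0, "wy": 0, "wz": 0, "fingers": 1},
    {"x": 0, "y": -0.29, "z": 0.36, "wx": 0, "wy": 0, "wz": 0, "fingers": 1}
  ]
}}

```text
t: 27.6
tool_pos: [605.8, -101.8, 109.5]
tool_rot: [0.631, 0.317, 0.633, -0.318]
contact_force: [0.2, -0.7, -1.1]
opening: 30.1
```

Emit:
{"fn": "arm_command", "kwargs": {
  "motion": [
    {"x": 0, "y": 0, "z": 0, "wx": 0, "wy": 0, "wz": 0, "fingers": 1},
    {"x": 0, "y": 0, "z": 0, "wx": 0, "wy": 0, "wz": 0, "fingers": 1},
    {"x": 0, "y": 0, "z": 0, "wx": 0, "wy": 0, "wz": 0, "fingers": 1},
    {"x": 0, "y": 0, "z": 0, "wx": 0, "wy": 0, "wz": 0, "fingers": 1}
  ]
}}

```text
t: 28.0
tool_pos: [606.5, -98.3, 110.7]
tool_rot: [0.632, 0.316, 0.633, -0.316]
contact_force: [-0.6, 0.3, -1.6]
opening: 30.8
```

```bash
python3 look.py d3 606 -100 50 40; python3 - <<'E'
from h import *
go([606.5,-99.6,46.4],37)
E
```

```text
side crop origin 273 168 scale 4.9375
top crop origin 291 155 scale 4.9375
pos [606.7 -98.5 110.8] jaw ang 36.87 x axis [ 0.e+00 -1.e-04 -1.e+00] q [-0.16  0.45 -0.01  1.11 -0.    0.77] open 30.4
shift units [ 2.145 -0.026  0.025]
wx units -0.017
```

View pics/d3.png

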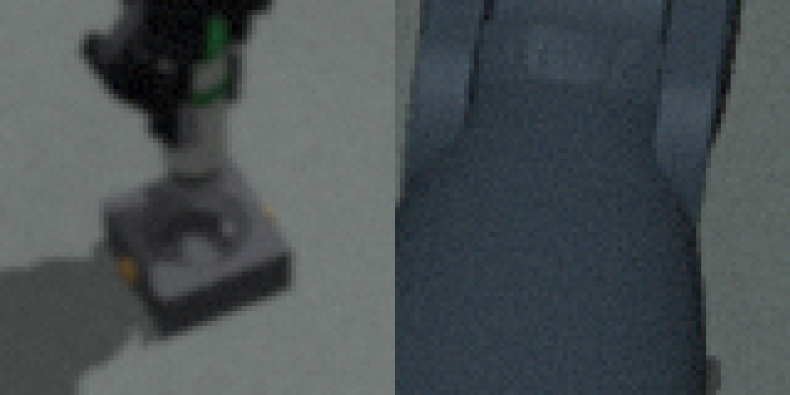

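```bash
python3 - <<'E'
from h import *
for P in([606.6,-98.5,68.4],[606.6,-98.5,32],[606.6,-98.5,4]): print((proj('side',P)-[273,168])*4.94)
im=np.load("pics/side_d3.npz")["im"][188:240,290:340]
cv2.imwrite("pics/d3z.png",cv2.convertScaleAbs(cv2.resize(im,None,fx=12,fy=11,interpolation=3),alpha=2))
print("origin 290,188 scale 12,11")
E
```

```text
[195.39022002 172.0210335 ]
[196.5454227  218.81238569]
[197.39474828 253.21422126]
origin 290,188 scale 12,11
```

View pics/d3z.png

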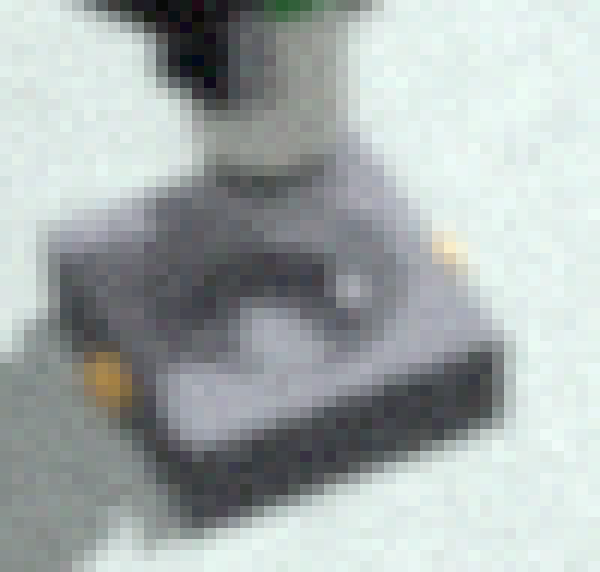

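The side picture suggests the clip sits 1–4 mm further towards −y than the cartridge, well within the funnel. Nudging −1.5 mm in y and lowering.

Emit:
{"fn": "arm_command", "kwargs": {
  "motion": [
    {"x": 0.4, "y": -0.03, "z": 0.04, "wx": 0, "wy": 0, "wz": 0, "fingers": 1},
    {"x": 0.5, "y": 0, "z": 0, "wx": 0, "wy": 0, "wz": 0, "fingers": 1},
    {"x": 0.3, "y": 0, "z": 0, "wx": 0, "wy": 0, "wz": 0, "fingers": 1},
    {"x": 0.1, "y": 0, "z": 0, "wx": 0, "wy": 0, "wz": 0, "fingers": 1},
    {"x": 0, "y": 0, "z": 0, "wx": 0, "wy": 0, "wz": 0, "fingers": 1},
    {"x": 0, "y": 0, "z": 0, "wx": 0, "wy": 0, "wz": 0, "fingers": 1}
  ]
}}

```text
t: 28.7
tool_pos: [606.8, -100.9, 72.0]
tool_rot: [0.632, 0.317, 0.632, -0.317]
contact_force: [0.0, -0.3, -1.5]
opening: 30.1
```

Emit:
{"fn": "arm_command", "kwargs": {
  "motion": [
    {"x": 0.1, "y": 0, "z": 0, "wx": 0, "wy": 0, "wz": 0, "fingers": 1},
    {"x": 0.1, "y": 0, "z": 0, "wx": 0, "wy": 0, "wz": 0, "fingers": 1},
    {"x": 0, "y": 0, "z": 0, "wx": 0, "wy": 0, "wz": 0, "fingers": 1}
  ]
}}

```text
t: 29.0
tool_pos: [606.4, -100.9, 65.5]
tool_rot: [0.632, 0.317, 0.632, -0.317]
contact_force: [-0.1, 0.6, -1.0]
opening: 30.3
```

Emit:
{"fn": "arm_command", "kwargs": {
  "motion": [
    {"x": 0.1, "y": 0, "z": 0, "wx": 0, "wy": 0, "wz": 0, "fingers": 1},
    {"x": 0.05, "y": 0, "z": 0, "wx": 0, "wy": 0, "wz": 0, "fingers": 1},
    {"x": 0, "y": 0, "z": 0, "wx": 0, "wy": 0, "wz": 0, "fingers": 1},
    {"x": 0, "y": 0, "z": 0, "wx": 0, "wy": 0, "wz": 0, "fingers": 1}
  ]
}}

```text
t: 29.4
tool_pos: [606.4, -100.9, 61.1]
tool_rot: [0.632, 0.317, 0.632, -0.317]
contact_force: [-1.0, -0.7, -0.5]
opening: 30.6
```

Emit:
{"fn": "arm_command", "kwargs": {
  "motion": [
    {"x": 0.05, "y": 0, "z": 0, "wx": 0, "wy": 0, "wz": 0, "fingers": 1},
    {"x": 0.05, "y": 0, "z": 0, "wx": 0, "wy": 0, "wz": 0, "fingers": 1},
    {"x": 0, "y": 0, "z": 0, "wx": 0, "wy": 0, "wz": 0, "fingers": 1},
    {"x": 0, "y": 0, "z": 0, "wx": 0, "wy": 0, "wz": 0, "fingers": 1}
  ]
}}

```text
t: 29.8
tool_pos: [606.6, -101.0, 58.1]
tool_rot: [0.632, 0.317, 0.632, -0.317]
contact_force: [-0.6, -1.2, -1.2]
opening: 30.6
```

Emit:
{"fn": "arm_command", "kwargs": {
  "motion": [
    {"x": 0.05, "y": 0, "z": 0, "wx": 0, "wy": 0, "wz": 0, "fingers": 1},
    {"x": 0.05, "y": 0, "z": 0, "wx": 0, "wy": 0, "wz": 0, "fingers": 1},
    {"x": 0, "y": 0, "z": 0, "wx": 0, "wy": 0, "wz": 0, "fingers": 1}
  ]
}}

```text
t: 30.1
tool_pos: [606.4, -100.7, 54.7]
tool_rot: [0.632, 0.317, 0.632, -0.317]
contact_force: [-0.7, -0.9, -4.2]
opening: 30.2
```

Emit:
{"fn": "arm_command", "kwargs": {
  "motion": [
    {"x": 0.05, "y": 0, "z": 0, "wx": 0, "wy": 0, "wz": 0, "fingers": 1},
    {"x": 0.05, "y": 0, "z": 0, "wx": 0, "wy": 0, "wz": 0, "fingers": 1},
    {"x": 0, "y": 0, "z": 0, "wx": 0, "wy": 0, "wz": 0, "fingers": 1}
  ]
}}

```text
t: 30.4
tool_pos: [606.2, -100.7, 51.5]
tool_rot: [0.632, 0.316, 0.633, -0.317]
contact_force: [1.3, -0.7, -7.4]
opening: 30.5
```

Emit:
{"fn": "arm_command", "kwargs": {
  "motion": [
    {"x": 0.05, "y": 0, "z": 0, "wx": 0, "wy": 0, "wz": 0, "fingers": 1},
    {"x": 0.05, "y": 0, "z": 0, "wx": 0, "wy": 0, "wz": 0, "fingers": 1},
    {"x": 0, "y": 0, "z": 0, "wx": 0, "wy": 0, "wz": 0, "fingers": 1}
  ]
}}

```text
t: 30.7
tool_pos: [606.4, -100.8, 48.8]
tool_rot: [0.632, 0.317, 0.632, -0.317]
contact_force: [0.1, 0.1, -5.8]
opening: 30.5
```

Emit:
{"fn": "arm_command", "kwargs": {
  "motion": [
    {"x": 0.04, "y": 0, "z": 0, "wx": 0, "wy": 0, "wz": 0, "fingers": 1},
    {"x": 0.04, "y": 0, "z": 0, "wx": 0, "wy": 0, "wz": 0, "fingers": 1},
    {"x": 0, "y": 0, "z": 0, "wx": 0, "wy": 0, "wz": 0, "fingers": 1},
    {"x": 0, "y": 0, "z": 0, "wx": 0, "wy": 0, "wz": 0, "fingers": 1}
  ]
}}

```text
t: 31.1
tool_pos: [606.8, -100.8, 47.0]
tool_rot: [0.632, 0.317, 0.632, -0.317]
contact_force: [-0.4, -0.0, -1.7]
opening: 30.5
```

Emit:
{"fn": "arm_command", "kwargs": {
  "motion": [
    {"x": 0.04, "y": 0, "z": 0, "wx": 0, "wy": 0, "wz": 0, "fingers": 1},
    {"x": 0, "y": 0, "z": 0, "wx": 0, "wy": 0, "wz": 0, "fingers": 1},
    {"x": 0, "y": 0, "z": 0, "wx": 0, "wy": 0, "wz": 0, "fingers": 1}
  ]
}}

```text
t: 31.4
tool_pos: [606.9, -100.9, 46.4]
tool_rot: [0.633, 0.317, 0.632, -0.317]
contact_force: [-1.9, -1.1, 5.1]
opening: 30.6
```

Emit:
{"fn": "arm_command", "kwargs": {
  "motion": [
    {"x": 0.05, "y": 0, "z": 0, "wx": 0, "wy": 0, "wz": 0, "fingers": 1},
    {"x": 0, "y": 0, "z": 0, "wx": 0, "wy": 0, "wz": 0, "fingers": 1},
    {"x": 0, "y": 0, "z": 0, "wx": 0, "wy": 0, "wz": 0, "fingers": 1}
  ]
}}

```text
t: 31.7
tool_pos: [607.0, -101.0, 46.3]
tool_rot: [0.633, 0.317, 0.632, -0.317]
contact_force: [-6.2, -0.0, 18.1]
opening: 30.6
```

The press went through the click, with the force dipping to −7 N before the snap. It now stops dead at 46.3 (expected 46.4) with 18 N up, so it is home. Relaxing, opening and retreating straight up.

Emit:
{"fn": "arm_command", "kwargs": {
  "motion": [
    {"x": -0.07, "y": 0, "z": 0, "wx": 0, "wy": 0, "wz": 0, "fingers": 1},
    {"x": 0, "y": 0, "z": 0, "wx": 0, "wy": 0, "wz": 0, "fingers": 0},
    {"x": 0, "y": 0, "z": 0, "wx": 0, "wy": 0, "wz": 0, "fingers": -0.5},
    {"x": 0, "y": 0, "z": 0, "wx": 0, "wy": 0, "wz": 0, "fingers": -1},
    {"x": 0, "y": 0, "z": 0, "wx": 0, "wy": 0, "wz": 0, "fingers": -1},
    {"x": 0, "y": 0, "z": 0, "wx": 0, "wy": 0, "wz": 0, "fingers": -1},
    {"x": 0, "y": 0, "z": 0, "wx": 0, "wy": 0, "wz": 0, "fingers": -1},
    {"x": 0, "y": 0, "z": 0, "wx": 0, "wy": 0, "wz": 0, "fingers": -1}
  ]
}}

```text
t: 32.5
tool_pos: [606.6, -100.9, 46.2]
tool_rot: [0.632, 0.317, 0.632, -0.317]
contact_force: [0.4, -0.2, 0.6]
opening: 85.1
```

Emit:
{"fn": "arm_command", "kwargs": {
  "motion": [
    {"x": -0.4, "y": 0, "z": 0, "wx": 0, "wy": 0, "wz": 0, "fingers": -1},
    {"x": -1, "y": 0, "z": 0, "wx": 0, "wy": 0, "wz": 0, "fingers": -1},
    {"x": -1, "y": 0, "z": 0, "wx": 0, "wy": 0, "wz": 0, "fingers": -1},
    {"x": -1, "y": 0, "z": 0, "wx": 0, "wy": 0, "wz": 0, "fingers": -1},
    {"x": -1, "y": 0, "z": 0, "wx": 0, "wy": 0, "wz": 0, "fingers": -1},
    {"x": -1, "y": 0, "z": 0, "wx": 0, "wy": 0, "wz": 0, "fingers": -1},
    {"x": -0.5, "y": 0, "z": -1, "wx": 0, "wy": 0, "wz": 0, "fingers": -1},
    {"x": 0, "y": 0, "z": -1, "wx": 0, "wy": 0, "wz": 0, "fingers": -1}
  ]
}}

```text
t: 33.3
tool_pos: [571.6, -52.8, 226.6]
tool_rot: [0.634, 0.318, 0.63, -0.316]
contact_force: [-0.1, 0.6, 0.1]
opening: 85.3
```

Emit:
{"fn": "arm_command", "kwargs": {
  "motion": [
    {"x": 0, "y": -1, "z": 0, "wx": 0, "wy": 0, "wz": 0, "fingers": -1},
    {"x": 0, "y": -1, "z": 0, "wx": 0, "wy": 0, "wz": 0, "fingers": -1},
    {"x": 0, "y": -1, "z": 0, "wx": 0, "wy": 0, "wz": 0, "fingers": -1},
    {"x": 0, "y": -1, "z": 0, "wx": 0, "wy": 0, "wz": 0, "fingers": -1},
    {"x": 0, "y": -1, "z": 0, "wx": 0, "wy": 0, "wz": 0, "fingers": -1},
    {"x": 0, "y": -1, "z": 0, "wx": 0, "wy": 0, "wz": 0, "fingers": -1},
    {"x": 0, "y": 0, "z": 0, "wx": 0, "wy": 0, "wz": 0, "fingers": -1},
    {"x": 0, "y": 0, "z": 0, "wx": 0, "wy": 0, "wz": 0, "fingers": -1}
  ]
}}

```text
t: 34.1
tool_pos: [426.5, -161.0, 224.3]
tool_rot: [0.633, 0.317, 0.631, -0.317]
contact_force: [0.9, 0.0, 0.9]
opening: 85.3
```

```bash
python3 look.py e1 606 -100 50 40; python3 - <<'E'
from h import *
ims=[]
for n in("side","top"):
    z=np.load(f"pics/{n}_e1.npz");im,d=z["im"],z["d"];P=cloud(n,d);z0=np.load(f"pics/{n}0.npz");cv2.imwrite(f"pics/{n}_e1.png",im)
    for a,ce,e,m in blobs(im,'green',15):
        q=P[m&(d>0)];print(n,'green',a,ce.round(1),'z90',np.percentile(q[:,2],90).round(1),q.mean(0).round(1))
    for c in('red','yellow','blue'):
      for a,ce,e,m in blobs(im,c,50):
        q=P[m&(d>0)];hi=q[(q[:,2]>80)]
        if len(hi)>50 and a<1000: print(n,c,ce.round(1),'hi',hi.mean(0).round(1))
    df=cv2.absdiff(im,z0["im"]).max(2)
    for nm,P0 in(('reagent',(755,130,40)),('timer',(545,-440,20))):
        u,v=proj(n,P0).astype(int);print(n,nm,(u,v),'mean diff',df[v-22:v+22,u-25:u+25].mean().round(1),'max',np.percentile(df[v-22:v+22,u-25:u+25],99))
E
```

```text
side crop origin 273 168 scale 4.9375
top crop origin 291 155 scale 4.9375
side green 84 [312.2 195. ] z90 105.3 [ 604.6 -103.6  103.1]
side yellow [335.1 261.5] hi [ 599.  -289.2   92.5]
side blue [271.9 105.1] hi [597.2 277.7  91.2]
side reagent (np.int64(339), np.int64(139)) mean diff 9.7 max 16.009999999999764
side timer (np.int64(333), np.int64(348)) mean diff 11.5 max 19.0
top green 104 [330.7 192.8] z90 107.6 [605.8 -99.  104.4]
top red [262.3 255.6] hi [440.2 100.4  94.3]
top yellow [395.3 196.8] hi [ 601.1 -283.4   94.5]
top blue [197. 202.] hi [598.4 284.3  94.2]
top reagent (np.int64(250), np.int64(146)) mean diff 6.1 max 17.0
top timer (np.int64(450), np.int64(215)) mean diff 5.8 max 14.0
```

View pics/side_e1.png

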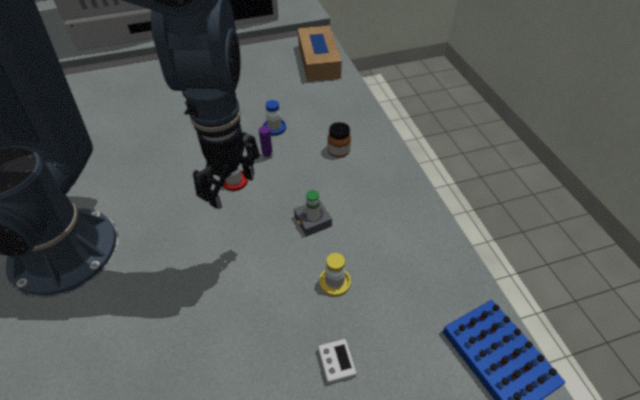

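View pics/top_e1.png

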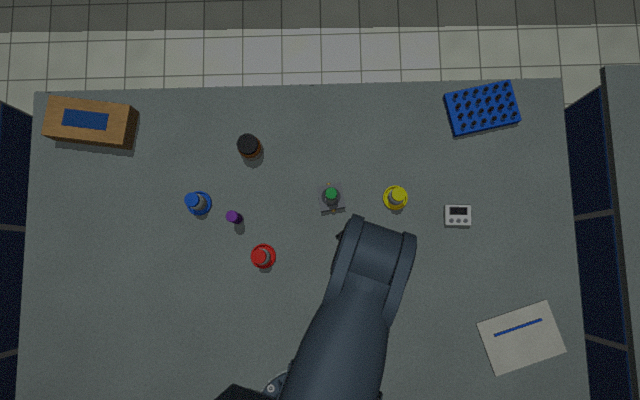

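View pics/e1.png

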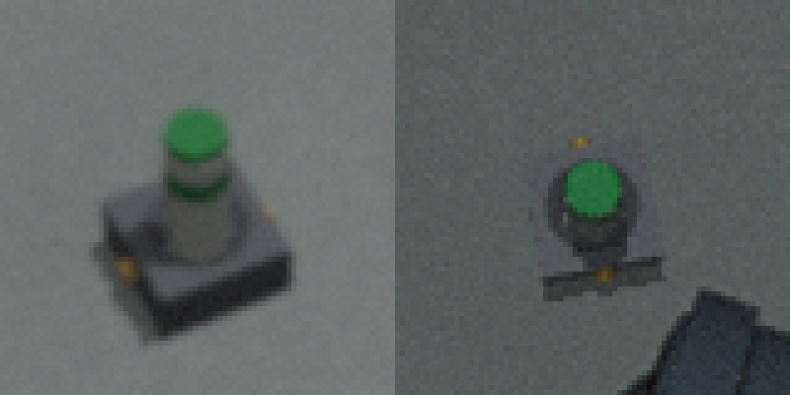

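All checks agree. The cartridge top measures about 104 mm (54 + 50 expected), it stands upright in the bore at side (312,205), and the three jars are upright in their own cups. The timer (338,360) and amber jar (339,139) are unmoved. Handing in.

```bash
python3 -c "
from rig import job,read_state
print(read_state()['joint_velocities']);print(job.close_job())"
```

```text
[ 0.00876935  0.00930819 -0.00066932 -0.00274352 -0.00213578 -0.00359778]
the job is handed in; nothing more can be done
None
```

The job is handed in, and my last checks showed everything as asked. The red, yellow and blue jars stand upright in their own cups. After them, the white and green cartridge was pressed foot down into the clip until it clicked home. The arm was clear of everything at about 34 s.

- **Jars:** the last top view puts the three cap tops about 94 mm above the bench, the height expected for jars standing in the cups. The caps lie within the cup rims. In the last side view the arm hid most of the red jar, but the view before that showed it upright.
- **Cartridge:** the press stopped at TCP height 46.3 mm (46.4 mm expected) with 18 N upward. After release, its top read 103 to 104 mm against 104 mm expected.
- **Bystanders:** the amber jar and the timer look the same in both views as at the start, with only noise-level differences.
- **Disagreement:** the two cameras differed by a few mm in y. I put this down to calibration and to the cap sides showing in the side view, corrected for it using the gripper position, and it stayed within the fit margins.

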